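# Read the sample in the deep box with the wand reader

## Task

The wand reader lies in its dock with its tail end boxed in: lift it out by the body, hang it by its own hook over the rim of the steel jar and let go. Take it again by the tail end above the hook, point it straight down at the middle of the code label on the wider of the two pots inside the deep box, from about 30 mm above the label, and hold it there steadily for a good second. Then hang it back by its hook over the jar's rim and let go, without disturbing the pots or the other things on the desk.

Things in the scene. Friction and masses are not known exactly. Their poses are not given: they have to be found in the camera images.
- wand: White wand-shaped code reader, 185 mm long, about 110 g, loose. Origin: centre of the nose face (the window); z runs from nose to tail, so it reads along -z; x points to the hook's side. Head 32 x 32 mm for the first 24 mm, then a 22 x 22 mm bar to the tail (z = 185 mm). Starts lying level in the dock, hook straight down; centre of mass near z = 74 mm. The hook: see hook.
- hook (a point): On the wand's +x side: middle of the gap of its flat steel hook, on the arm's underside (wand x = 20, z = 120 mm); just over the jar's rim when hung. The 12 mm wide (in y) arm stands out of the bar at z = 120 to 125 mm; from its end a 4 mm tongue (x = 29 to 33 mm) runs back towards the nose, to z = 85 mm. Gap between bar and tongue: 18 mm.
- hook_tip (a point): On the wand: end of the hook's tongue (wand x = 31, z = 85 mm); inside the jar when hung.
- tail (a point): On the wand: centre of the tail's end face (wand z = 185 mm). The last 40 mm of the tail are black, rubber-covered. 60 mm of bar stand above the hook's arm.
- dock: Grey fixed dock, base 215 (x) x 70 x 8 mm. Origin: centre of its underside. The wand lies along x, nose face at x = -92.5 mm (nose to -x), axis 60 mm up, free to lift straight out. A 44 mm high rest under the head (x = -92.5 to -72.5 mm); a trough for the tail (x = 54 to 90 mm, 44 mm wide), cheeks reaching 4 mm above the wand's axis so fingers cannot close there. Between them the bar is free.
- jar: Round open steel jar, fixed to the desk: outer diameter 110 mm, height 160 mm, wall 4 mm, upright. Origin: centre of its underside. The wand may hang anywhere round the rim, bar outside, tongue inside.
- rim (a point): Centre of the jar's mouth at the height of its rim, 160 mm above the desk.
- box: Deep open-topped sample box, fixed: 170 x 170 mm, 110 mm high, wall 6 mm, floor 6 mm. Origin: centre of its underside.
- wide_pot: The wider lidded sample pot, standing loose on the box's floor, diameter 62 mm, 22 mm high. Origin: centre of its underside. Which side of the box it stands on varies.
- wide_pot_label (a point): Centre of the square 22 mm white code label on the wide pot's lid (top face, 22 mm above its origin).
- small_pot: The narrower lidded pot beside it, diameter 40 mm, 22 mm high, with a like label; leave it alone. Origin: centre of its underside.
- wash_bottle: Bystander: white squeeze bottle, diameter 64 mm, about 200 mm high, loose. Origin: centre of its underside.
- tip_box: Bystander: blue box with clear lid, 85 x 120 x 70 mm, loose. Origin: centre of its underside.
- vial: Bystander: small glass vial, diameter 26 mm, 60 mm high, loose. Origin: centre of its underside.
Not all that is in view belongs to the job. What is shaped like the wand but red is not meant.

How it is judged:
By the outcome, as a careful person would: the job done as asked, in the order asked, and still so for the second after the job is handed in, with the robot touching nothing.
It also fails if it takes over 72 s, if anything falls off the work surface, if the arm or the gripper's body presses on something with over 40 N, if the wrist force passes 120 N, or if a joint passes its speed limit or range.

## Robot

A 6-joint arm with a two-finger parallel gripper is mounted at the origin on the work surface. World frame = base frame: x ahead of the robot, y to its left, z up, the work surface at z = 0. Lengths are in mm, angles in degrees, forces in N, time in s.
With the tool pointing down it reaches from about 350 to 850 mm from the base axis. Payload 8.1 kg.
Tool frame: the origin (TCP) lies midway between the tips of the shut fingers; the grasp point (between the pads) lies 19 mm behind it; z points along the fingers, y is the direction in which the jaws open and shut (so a half turn about z gives the same grasp; the last joint's range is limited). The gripper opens to 85 mm and grips with 20 to 120 N. Pads are 22 mm wide; open, the fingers measure 114 mm over their backs; the gripper's body (76 mm by 85 mm) begins 54 mm behind the grasp point. The pads swing forward as they close: fully open they stand 13 mm farther back than shut.
Start: joints at [-81.899, 7.471, 85.268, -0, 87.261, -4.893], TCP at [134.937, -584.634, 231.292] pointing down, gripper open.
Joint ranges: [-169.43, 169.43], [-51.17, 129.36], [1.28, 143.12], [-76.62, 256.62], [0, 156.53], [-152.29, 152.29]. Speed limits (degrees/s): [136.94, 136.94, 159.86, 180, 180, 180].

## Interface

Orientations are given as [roll, pitch, yaw] about the fixed x, y, z axes, in that order (R = Rz(yaw) Ry(pitch) Rx(roll)).
In Python, from bench import telemetry, snapshot, camera_params, job gives the robot as it stands. The module is installed in compiled form; this text tells all that it offers.
- The arm moves only by the shell command python3 -m jog 'ROWS' [FORCE]. ROWS is JSON, a list that holds one entry, the list of rows, each a list of 7 numbers: the shift along the tool's x, y, z in units of 50 mm (1.0 is 50 mm), then the turn, a rotation vector about the tool's x, y, z in units of 2 pi rad (1.0 is 2 pi rad), then the opening, from 0 (shut) to 1 (fully open). In form: [[[dx, dy, dz, rx, ry, rz, claw], ...]]. A call has 1 to 12 rows; each row shifts and turns the commanded pose from where the row before left it, along the tool's axes as they then stand; what a row does not reach is not made up. A row lasts 1/8 s, in which the tool goes at most 62.5 mm and 10.7 degrees, less where a joint would pass 70% of its speed; a pose out of reach is approached as far as the arm can. A call with a number of a shift or a turn outside -1 to 1 is refused whole. A call with a gripper value outside its range is refused whole. The fingers move at their own pace and stop on an object; FORCE is the grip in N (left out, the last holds). Time passes only in rows, so rows that do not move let the fingers close. It gives the time, the measured TCP pose, the force and the opening at its end, in the units of the state.
- telemetry.sense(): the state, without advancing time (a new reading comes with each control period).
- snapshot(name): name is "scene" or "top"; returns (picture, depth): 384x512x3 uint8, red, green, blue; 384x512 float32, mm along the optical axis (not along the pixel's ray), 0 where there is no reading.
- camera_params(name): a dict with "K" (3x3 intrinsics, pixels), "D" ([k1, k2, p1, p2, k3] as OpenCV has them; the pictures are not rectified), "extrinsics" (4x4, takes a point from camera to world coordinates). Camera axes: x right, y down, z forward; pixel columns grow to the right and rows downward; lengths in mm; the calibration is good to about 2 mm. A picture is of the moment at which its call begins. camera_params takes no time and is no camera call.
- job.hand_in(): hands the job in, once; it reports no verdict.
The state is a dict: "time": time; "joint_pos": joint angles; "qd": joint speeds; "joint_efforts": joint torques, N m; "tool_pos": TCP position; "tcp_rot": TCP orientation; "ft_force": force on the tool from outside, world axes, zero at the start; "wrist_torque": the same for the moment, N m; "finger_gap": finger opening in mm.
Only numpy, scipy, OpenCV 4.12 (cv2) and the standard library are available. Lean on these libraries where they do the work, as an engineer would, in place of code of your own. Each camera call takes 0.05 s, during which the arm holds its last target. There are 200 camera calls.

## Working session

There is one attempt and no reset: what is moved stays moved. The work goes in short steps, Python scripts to look and compute and a shell command to move; the robot and the scene stay as the last step left them, time stands still between calls to the robot, and variables do not carry over. Pictures are saved under pics/ and viewed, about 8 in all and at most 12, crops included, and the job is handed in when it is done.

```bash
mkdir -p pics; cat > h.py <<'E'
import numpy as np, cv2, json
from bench import telemetry, snapshot, camera_params, job
def ray(n,px):
    c=camera_params(n);K=np.array(c["K"],float);D=np.array(c["D"],float);T=np.array(c["extrinsics"],float)
    u=cv2.undistortPoints(np.array(px,float).reshape(-1,1,2),K,D).reshape(-1,2)
    d=np.c_[u,np.ones(len(u))]@T[:3,:3].T
    return T[:3,3],d
def onplane(n,px,z):
    o,d=ray(n,px); return o+d*((z-o[2])/d[:,2])[:,None]
def cloud(n,dep):
    h,w=dep.shape; v,u=np.mgrid[:h,:w]
    o,d=ray(n,np.c_[u.ravel(),v.ravel()])
    P=(o+d*dep.ravel()[:,None]).reshape(h,w,3); P[dep<=0]=np.nan; return P
def proj(n,p):
    c=camera_params(n);T=np.linalg.inv(np.array(c["extrinsics"],float))
    return cv2.projectPoints(np.array(p,float).reshape(-1,3),cv2.Rodrigues(T[:3,:3])[0],T[:3,3],np.array(c["K"],float),np.array(c["D"],float))[0].reshape(-1,2)
E
cat > a.py <<'E'
from h import *
ims=[]
for n in("scene","top"):
    im,d=snapshot(n); np.savez("pics/%s0.npz"%n,im=im,d=d)
    cv2.imwrite("pics/%s0.png"%n,cv2.resize(im[:,:,::-1],(800,600),interpolation=cv2.INTER_CUBIC))
    print(n,np.round(np.array(camera_params(n)["extrinsics"]),2).tolist())
print(telemetry.sense())
E
python3 a.py
```

```text
scene [[-0.66, 0.51, -0.56, 1064.51], [0.75, 0.44, -0.49, 463.49], [0.0, -0.74, -0.67, 776.76], [0.0, 0.0, 0.0, 1.0]]
top [[-0.01, -1.0, 0.08, 433.86], [-1.0, 0.01, 0.02, -31.03], [-0.02, -0.08, -1.0, 1040.33], [0.0, 0.0, 0.0, 1.0]]
{'time': 0.1, 'joint_pos': array([-8.18985485e+01,  7.51151966e+00,  8.53225079e+01,  5.49422913e-04,
        8.72631758e+01, -4.89254626e+00]), 'qd': array([-0.00773018, -0.06400787, -0.15312774, -0.08300484,  0.00267937,
        0.02559441]), 'joint_efforts': array([ 1.73126977e-03, -5.70952034e+01, -5.01940191e+01, -2.58775872e-04,
        8.18270375e-03,  1.34859138e-05]), 'tool_pos': array([ 134.86909605, -584.13236555,  230.34674391]), 'tcp_rot': array([-1.79903198e+02, -8.83696094e-03,  1.29939636e+01]), 'ft_force': array([ 1.25709604,  0.80666478, -0.28706217]), 'wrist_torque': array([-3.85638352e-02, -1.72040809e-02, -9.12526576e-05]), 'finger_gap': 85.35185773673166}
```

View pics/scene0.png

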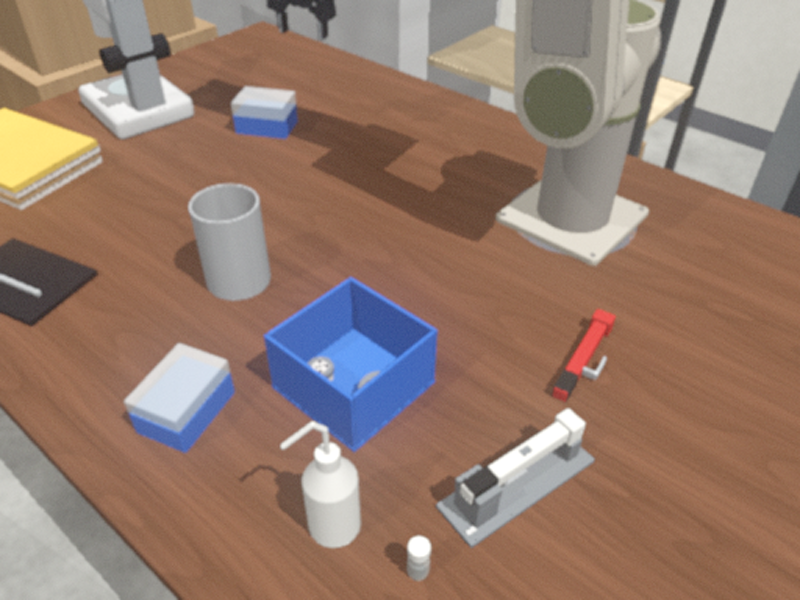

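View pics/top0.png

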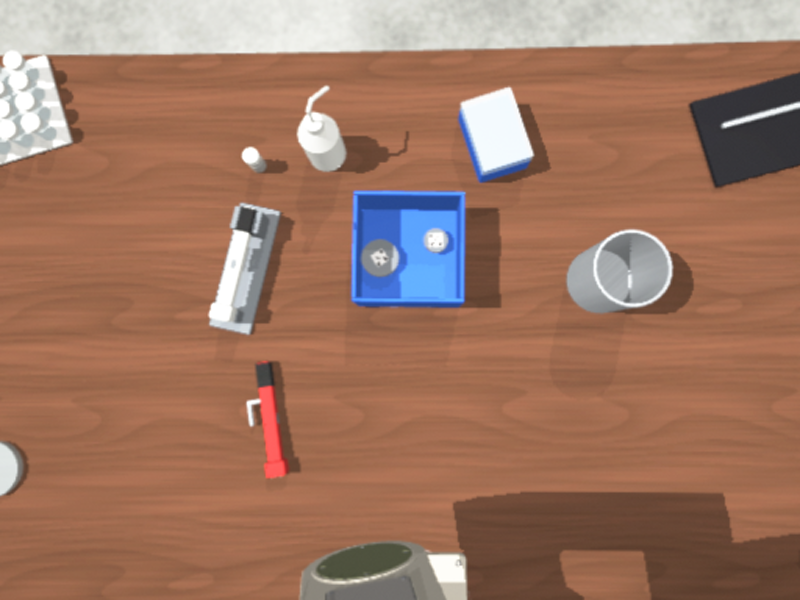

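Scene: white wand in the grey dock at scene px (525,460) / top px (240,265). The red lookalike is at top (272,420), the jar rim at top (632,268), and the box at (410,248). The wide pot is on the left at top (380,257) and the small pot at (436,240). Candidates for the wand are the white one at (240,265), the red one at (272,420) and the white pen at (765,112). By the description I choose (240,265).

```bash
cat > b.py <<'E'
from h import *
z=np.load("pics/top0.npz");im=z["im"];d=z["d"];P=cloud("top",d)
s=0.64
def roi(x0,x1,y0,y1):
    m=np.zeros(d.shape,bool); m[int(y0*s):int(y1*s),int(x0*s):int(x1*s)]=1; return m
# wand: height > 56 in roi
m=roi(200,290,195,345)&(P[...,2]>64)
Q=P[m];print("wand pts",len(Q),"z pct",np.percentile(Q[:,2],[5,50,95]).round(1))
hsv=cv2.cvtColor(im,cv2.COLOR_RGB2HSV)
v=hsv[...,2]
r=cv2.minAreaRect(Q[:,:2].astype(np.float32));print("rect",r,cv2.boxPoints(r).round(1).tolist())
mb=m&(v<80);print("black",P[mb].mean(0).round(1),len(P[mb]))
# bar only, centreline fit
vx=cv2.fitLine(Q[:,:2].astype(np.float32),cv2.DIST_HUBER,0,.01,.01).ravel();print("line",vx,"ang",np.degrees(np.arctan2(vx[1],vx[0])))
# dock base
m2=roi(200,290,195,345)&(P[...,2]>4)&(P[...,2]<13);r=cv2.minAreaRect(P[m2|m][:,:2].astype(np.float32));print("dock",r)
# jar
m=roi(585,685,220,320)&(P[...,2]>152)&(P[...,2]<168);q=P[m]
A=np.c_[2*q[:,:2],np.ones(len(q))];c=np.linalg.lstsq(A,(q[:,:2]**2).sum(1),rcond=None)[0];print("jar",c[:2],np.sqrt(c[2]+c[0]**2+c[1]**2),len(q),np.median(q[:,2]))
# box
m=roi(340,480,180,320)&(P[...,2]>102)&(P[...,2]<120);print("box",cv2.minAreaRect(P[m][:,:2].astype(np.float32)),np.median(P[m][:,2]))
# pots
m=roi(340,480,180,320)&(P[...,2]>20)&(P[...,2]<36)
for nm,bx in(("wide",(358,402,235,280)),("small",(420,452,225,256))):
    mm=m&roi(*bx)&(hsv[...,1]<90)
    q=P[mm];print(nm,cv2.minEnclosingCircle(q[:,:2].astype(np.float32)),np.median(q[:,2]))
    w=mm&(v>185);print(" label",P[w].mean(0),cv2.minAreaRect(P[w][:,:2].astype(np.float32)))
for nm,p in(("wash",(325,145)),("vial",(255,158)),("tip",(497,135))):
    print(nm,onplane("top",[(p[0]*s,p[1]*s)],60).round(0))
crop=np.hstack([cv2.resize(im[115:225,125:195,::-1],(380,597),interpolation=cv2.INTER_CUBIC),cv2.resize(im[145:177,230:295,::-1][:, :],(420,597)) if 0 else cv2.resize(im[118:200,220:302,::-1],(420,597),interpolation=cv2.INTER_CUBIC)])
cv2.imwrite("pics/c1.png",crop)
E
python3 b.py
```

```text
wand pts 761 z pct [65.2 70.3 76. ]
rect ((576.3175659179688, 256.994873046875), (43.01764678955078, 184.50819396972656), 74.30225372314453) [[481.70001220703125, 261.20001220703125], [659.2999877929688, 211.3000030517578], [671.0, 252.6999969482422], [493.29998779296875, 302.70001220703125]]
black [643.9 236.   69.8] 110
line [ 9.7285044e-01 -2.3143476e-01  5.7439520e+02  2.5433942e+02] ang -13.381556
dock ((578.5084228515625, 261.37445068359375), (233.46510314941406, 141.64706420898438), 2.679208517074585)
jar [ 547.09343202 -339.52705775] 52.85310592900716 367 158.30696299231772
box ((592.280517578125, -23.386444091796875), (169.9757843017578, 170.21315002441406), 88.62921142578125) 108.21456764099446
wide ((586.755615234375, 25.20302391052246), 31.129905700683594) 26.958328226939898
 label [586.02563959  15.00490947  27.04119724] ((582.928955078125, 15.039620399475098), (34.183204650878906, 42.55109786987305), 13.84487247467041)
small ((615.04736328125, -67.31210327148438), 19.960613250732422) 27.32990543298672
 label [615.17736127 -67.18785348  27.30576566] ((615.5759887695312, -67.04844665527344), (37.134029388427734, 38.03240966796875), 19.77816390991211)
wash [[766. 110.  60.]]
vial [[747. 223.  60.]]
tip [[ 778. -168.   60.]]
```

View pics/c1.png

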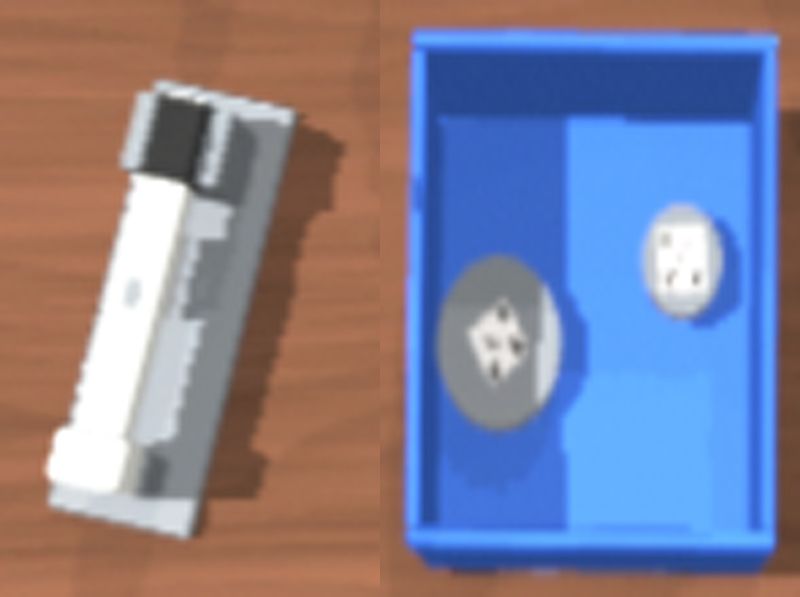

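The crop confirms the white wand: head at (90,460), black tail in the trough at (175,135). The wide pot's label is concentric with its lid at (500,342). I'll start moving, and use the poses along the way to identify the kinematics.

```bash
cat > c.py <<'E'
from h import *
z=np.load("pics/top0.npz");d=z["d"];P=cloud("top",d)
m=np.zeros(d.shape,bool);m[120:225,125:190]=1
Q=P[m&(P[...,2]>67.5)]
u=np.array([.966,-.259])
for k in range(3):
    n=np.array([-u[1],u[0]]);t=Q[:,:2]@u;s=Q[:,:2]@n
    b=np.arange(t.min()+28,t.max()-2,5);c=[]
    for a in b:
        k_=(t>=a-4)&(t<a+4);c.append((s[k_].max()+s[k_].min())/2)
    f=np.polyfit(b,c,1);u=u+n*f[0];u/=np.linalg.norm(u)
n=np.array([-u[1],u[0]]);t=Q[:,:2]@u;s0=np.median(c)
print("az",np.degrees(np.arctan2(u[1],u[0])),"nose",u*t.min()+n*s0,"tail",u*t.max()+n*s0,t.max()-t.min(),np.ptp(c))
for w in(74,95):print(w,u*((t.min()+t.max())/2-92.5+w)+n*s0)
E
python3 c.py
cat > log.py <<'E'
from h import *
s=telemetry.sense();r=[s["joint_pos"].tolist(),s["tool_pos"].tolist(),s["tcp_rot"].tolist()]
open("fk.jsonl","a").write(json.dumps(r)+"\n");print(s["time"],np.round(s["joint_pos"],1),np.round(s["tool_pos"],1),np.round(s["tcp_rot"],1))
E
python3 log.py
python3 -m jog '[[[0.78,-0.9,0,0,0,0,1],[0.78,-0.9,0,0,0,0,1],[0.78,-0.9,0,0,0,0,1],[0.78,-0.9,0,0,0,0,1],[0.78,-0.9,0,0,0,0,1]]]' 40 ; python3 log.py
python3 -m jog '[[[0.78,-0.9,-0.2,0.02,0.02,0,1],[0.78,-0.9,-0.2,0.02,0.02,0,1],[0.78,-0.9,0,0,0,0,1],[0.78,-0.9,0,0,0,0,1]]]' 40 ; python3 log.py
python3 -m jog '[[[0.78,-0.9,0.2,-0.02,-0.02,0,1],[0.78,-0.9,0.2,-0.02,-0.02,0,1],[0.78,-0.9,0,0,0,0,1],[0.78,-0.9,0,0,0,0,1]]]' 40 ; python3 log.py
```

```text
az -13.724980127347646 nose [486.04768829 276.70642556] tail [665.41364637 232.89886128] 184.63815858505387 1.7433301274681412
74 [557.75892059 259.19198496]
95 [578.15928176 254.20948916]
0.1 [-81.9   7.5  85.3   0.   87.3  -4.9] [ 134.9 -584.1  230.3] [-179.9   -0.    13. ]
time: 0.72
tool_pos: [274.8, -319.6, 230.9]
tcp_rot: [-180.0, -0.0, 13.0]
ft_force: [1.2, 1.1, 0.2]
finger_gap: 85.4
0.725 [-56.3 -21.4 111.8   0.   89.5  20.7] [ 274.8 -319.6  230.9] [-180.   -0.   13.]
time: 1.23
tool_pos: [380.6, -118.8, 303.0]
tcp_rot: [-165.2, -14.2, 11.0]
ft_force: [0.7, -1.5, -0.6]
finger_gap: 85.3
1.225 [-43.5 -28.1 111.6  20.3 100.1  36.6] [ 380.6 -118.8  303. ] [-165.2  -14.2   11. ]
time: 1.72
tool_pos: [473.2, 56.5, 324.3]
tcp_rot: [-174.6, -3.6, 12.9]
ft_force: [0.3, -1.2, 0.3]
finger_gap: 85.4
1.725 [ -4.2 -15.8  98.    6.3  95.9  73.5] [473.2  56.5 324.3] [-174.6   -3.6   12.9]
```

```bash
cat > kin.py <<'E'
import numpy as np, json, itertools
from scipy.spatial.transform import Rotation as R
from scipy.optimize import least_squares
def fk(q,p,s4=1,s6=1):
    h1,a1,L2,a3,L4,L6,c6=p; A=lambda ax,d:R.from_euler(ax,d,degrees=True)
    r1=A('z',q[0]);r2=r1*A('y',q[1]);r3=r2*A('y',q[2]);r5=r3*A('z',s4*q[3])*A('y',q[4]);r6=r5*A('z',s6*q[5]+c6)
    el=r1.apply([a1,0,h1])+r2.apply([0,0,L2]);wr=el+r3.apply([a3,0,L4])
    return wr+r5.apply([0,0,L6]),r6,el,wr
LIM=np.array([[-169.43,169.43],[-51.17,129.36],[1.28,143.12],[-76.62,256.62],[0,156.53],[-152.29,152.29]])
def load():
    return json.load(open("kin.json"))
def ik(pos,rot,q0,P=None):
    p,s4,s6=P or load()
    def f(q):
        t,r,_,_=fk(q,p,s4,s6); return np.r_[(t-pos)/10,(rot*r.inv()).as_rotvec()*10]
    q0=np.clip(q0,LIM[:,0]+.1,LIM[:,1]-.1)
    s=least_squares(f,q0,bounds=(LIM[:,0],LIM[:,1]),x_scale=30);return s.x,np.linalg.norm(s.fun)
if __name__=="__main__":
    D=[json.loads(l) for l in open("fk.jsonl")];best=None
    for s4,s6 in itertools.product((1,-1),(1,-1)):
      for c6 in (0,90,180,-90):
        def f(p):
            o=[]
            for q,t,e in D:
                a,r,_,_=fk(q,p,s4,s6);o+=list(a-t)+list((R.from_euler('xyz',e,degrees=True)*r.inv()).as_rotvec()*100)
            return np.r_[o, 1e-4*(np.array(p[:6])-[350,50,350,0,350,200])]
        s=least_squares(f,[350,50,350,0,350,200,c6])
        if best is None or s.cost<best[0]:best=(s.cost,s.x.tolist(),s4,s6)
    print(best);json.dump(best[1:],open("kin.json","w"))
E
python3 kin.py
```

```text
(np.float64(3272.7017864951117), [485.58384951583565, 34.267664317851136, 356.70876251720705, 47.83912716564048, 518.3234410770038, 535.6052062584209, 89.99999999999997], 1, 1)
```

```bash
python3 - <<'E'
from kin import *
D=[json.loads(l) for l in open("fk.jsonl")];p=load()
for q,t,e in D:
    Rm=R.from_euler('xyz',e,degrees=True)
    print("meas z",Rm.as_matrix()[:,2].round(3))
    for s4 in(1,-1):
      for s6 in(1,-1):
        a,r,_,_=fk(q,p[0],s4,s6);print(s4,s6,r.as_matrix()[:,2].round(3),np.degrees((Rm*r.inv()).as_rotvec()).round(1),(a-t).round(1))
E
tail -n 5 fk.jsonl | cut -c1-140
```

```text
meas z [-0.     0.002 -1.   ]
1 1 [-0.     0.002 -1.   ] [ 0. -0. -0.] [-51.   -5.2  -0.1]
1 -1 [-0.     0.002 -1.   ] [ 0.  -0.   9.8] [-51.   -5.2  -0.1]
-1 1 [-0.     0.002 -1.   ] [ 0. -0. -0.] [-51.   -5.2  -0.1]
-1 -1 [-0.     0.002 -1.   ] [ 0.  -0.   9.8] [-51.   -5.2  -0.1]
meas z [ 0.  0. -1.]
1 1 [ 0.  0. -1.] [ 0.  0. -0.] [-40.5 -31.5  -0.8]
1 -1 [ 0.  0. -1.] [  0.    0.  -41.5] [-40.5 -31.5  -0.8]
-1 1 [-0.  0. -1.] [ 0. -0. -0.] [-40.7 -31.6  -0.8]
-1 -1 [-0.  0. -1.] [  0.   -0.  -41.5] [-40.7 -31.6  -0.8]
meas z [ 0.185  0.296 -0.937]
1 1 [ 0.185  0.296 -0.937] [ 0.  0. -0.] [-1.  10.8  6.2]
1 -1 [ 0.185  0.296 -0.937] [ 13.5  21.7 -68.7] [-1.  10.8  6.2]
-1 1 [-0.285 -0.2   -0.937] [ 29.3 -27.8   4.6] [-252.8 -254.6    6.2]
-1 -1 [-0.285 -0.2   -0.937] [ 22.  -20.9 -69.5] [-252.8 -254.6    6.2]
meas z [ 0.039  0.106 -0.994]
1 1 [ 0.039  0.106 -0.994] [-0. -0. -0.] [  4.  -33.   -5.2]
1 -1 [ 0.039  0.106 -0.994] [   5.8   15.6 -146. ] [  4.  -33.   -5.2]
-1 1 [ 0.023 -0.111 -0.994] [12.4 -0.9  1.7] [  -4.5 -149.3   -5.2]
-1 -1 [ 0.023 -0.111 -0.994] [   9.5   -0.7 -145.6] [  -4.5 -149.3   -5.2]
[[-81.89854851875057, 7.511519657857417, 85.32250788092405, 0.0005494229130204174, 87.26317582933856, -4.892546257786897], [134.869096047721
[[-56.30621308009079, -21.35450679108358, 111.8250271711408, 0.01207895923302092, 89.5456403165085, 20.725236605497003], [274.75533907574453
[[-43.48758160300329, -28.05684355437857, 111.58959494929803, 20.294424325053356, 100.05449041791283, 36.634795630116805], [380.621988973568
[[-4.184673143904016, -15.763723693464403, 98.02687733286307, 6.281401981939037, 95.88838946648562, 73.49044360960409], [473.241104309853, 5
```

```bash
python3 - <<'E'
s=open("kin.py").read()
s=s.replace("L4,L6,c6=p","L4,L6,c6,b=p").replace("apply([a1,0,h1])","apply([a1,b,h1])").replace("200,c6])","200,c6,50])").replace("[350,50,350,0,350,200])","[350,0,350,0,350,200])")
open("kin.py","w").write(s)
E
python3 kin.py
```

```text
(np.float64(0.0003685377986604434), [318.09997017917993, 8.286870279862287e-05, 369.09998852525047, 61.59996509618277, 553.3999155331742, 364.7999898702679, -270.0, 51.20000114104447], 1, 1)
```

```bash
python3 - <<'E'
from kin import *
J=np.array([547.1,-339.5]);w=90
def col(x,z):
    y=np.cross(z,x);return R.from_matrix(np.c_[x,y,z])
tail=np.array([np.cos(np.radians(-13.7)),np.sin(np.radians(-13.7)),0])
q0=[19,-5,90,0,95,0]
for s in(1,-1):
    g=np.array([573.3,255.4,51]);q,e=ik(g,col(s*tail,np.array([0,0,-1.])),np.r_[q0[:5],120 if s>0 else -50]);print("grasp",s,q.round(1),round(e,3))
for al in range(-60,91,15):
  for s in(1,-1):
    a=np.radians(al);z=np.array([np.cos(a),np.sin(a),0]);rot=col(s*np.array([0,0,1.]),z)
    o=[]
    for h in(40+w,90+w+10):
        b=None
        for q4 in(-70,-30,30,90,150,200,250):
          for q6 in(-100,0,100):
            q,e=ik(np.r_[J-z[:2]*64,h],rot,[-40,10,90,q4,80,q6])
            if e<.01 and (b is None or abs(q[3])<abs(b[3])):b=q
        o.append(None if b is None else b.round(0).tolist())
    print(al,s,o)
E
```

```text
grasp 1 [ 19.3  20.2  90.    0.   69.8 123. ] 0.0
grasp -1 [ 19.3  20.2  90.   -0.   69.8 -57. ] 0.0
-60 1 [[-3.0, 24.0, 131.0, 239.0, 76.0, -112.0], [-3.0, 11.0, 135.0, 242.0, 72.0, -120.0]]
-60 -1 [[-3.0, 24.0, 131.0, 239.0, 76.0, 68.0], [-3.0, 11.0, 135.0, 242.0, 72.0, 60.0]]
-45 1 [[-20.0, 17.0, 143.0, 206.0, 72.0, -99.0], None]
-45 -1 [[-20.0, 17.0, 143.0, 206.0, 72.0, 81.0], None]
-30 1 [None, None]
-30 -1 [None, None]
-15 1 [[-71.0, 18.0, 140.0, 122.0, 78.0, -72.0], None]
-15 -1 [[-71.0, 18.0, 140.0, 122.0, 78.0, 108.0], None]
0 1 [[-79.0, 26.0, 127.0, 100.0, 85.0, -63.0], [-79.0, 13.0, 131.0, 99.0, 84.0, -55.0]]
0 -1 [[-79.0, 26.0, 127.0, 100.0, 85.0, 117.0], [-79.0, 13.0, 131.0, 99.0, 84.0, 125.0]]
15 1 [[-80.0, 34.0, 112.0, 86.0, 93.0, -56.0], [-80.0, 25.0, 115.0, 86.0, 93.0, -50.0]]
15 -1 [[-80.0, 34.0, 112.0, 86.0, 93.0, 124.0], [-80.0, 25.0, 115.0, 86.0, 93.0, 130.0]]
30 1 [[-77.0, 44.0, 94.0, 77.0, 102.0, -50.0], [-77.0, 36.0, 97.0, 78.0, 103.0, -45.0]]
30 -1 [[-77.0, 44.0, 94.0, 77.0, 102.0, 130.0], [-77.0, 36.0, 97.0, 78.0, 103.0, 135.0]]
45 1 [[-73.0, 55.0, 75.0, 71.0, 111.0, -44.0], [-73.0, 48.0, 78.0, 72.0, 113.0, -40.0]]
45 -1 [[-73.0, 55.0, 75.0, 71.0, 111.0, 136.0], [-73.0, 48.0, 78.0, 72.0, 113.0, 140.0]]
60 1 [[-69.0, 67.0, 54.0, 68.0, 123.0, -37.0], [-69.0, 60.0, 57.0, 70.0, 124.0, -34.0]]
60 -1 [[-69.0, 67.0, 54.0, 68.0, 123.0, 143.0], [-69.0, 60.0, 57.0, 70.0, 124.0, 146.0]]
75 1 [[-63.0, 82.0, 27.0, 70.0, 135.0, -27.0], [-63.0, 76.0, 31.0, 72.0, 136.0, -25.0]]
75 -1 [None, None]
90 1 [None, None]
90 -1 [None, None]
```

```bash
cat > go.py <<'E'
import sys
from kin import *
from bench import telemetry
def col(x,z):
    x=np.array(x,float);z=np.array(z,float);return R.from_matrix(np.c_[x,np.cross(z,x),z])
def az(a): a=np.radians(a);return np.array([np.cos(a),np.sin(a),0.])
def down(a): return col(az(a),[0,0,-1])
def side(a): return col([0,0,1],az(a))
def plan(pos,rot):
    s=telemetry.sense();r0=R.from_euler('xyz',s["tcp_rot"],degrees=True);d=np.array(pos)-s["tool_pos"]
    rv=(r0.inv()*rot).as_rotvec()
    print("t",round(s["time"],2),"at",s["tool_pos"].round(1),s["tcp_rot"].round(1),"F",s["ft_force"].round(1),"gap",s["finger_gap"].round(1))
    print("rot units",(rv/2/np.pi).round(4),"deg",np.degrees(rv).round(1),"| shift first",(r0.inv().apply(d)/50).round(3),"| rot first",(rot.inv().apply(d)/50).round(3))
    q,e=ik(np.array(pos),rot,s["joint_pos"]);print("q",s["joint_pos"].round(0),"->",q.round(0),"err",round(e,3))
E
python3 -m jog '[[[0,0,0,0,0,0,1],[0,0,0,0,0,0,1]]]' 40
python3 - <<'E'
from go import *
plan([573.3,255.4,130],down(-13.7))
# path check: stage & tilt
q=np.array([19,20,90,0,70,123.]);g=np.array([573.3,255.4,51])
B=np.array([547.1,-339.5,0])-az(30)*164
W=[(g+[0,0,250],down(-13.7)),]
for t in np.linspace(.1,1,10):W.append(((1-t)*(g+[0,0,250])+t*(B+[0,0,300]),down(-13.7)))
for t in np.linspace(.2,1,5):W.append((B+[0,0,300],down(-13.7+t*43.7)))
for t in np.linspace(.1,1,10):W.append((B+[0,0,300],down(30)*R.from_rotvec([0,-t*np.pi/2,0])))
W.append((B+[0,0,200],side(30)));W.append((B+az(30)*100+[0,0,200],side(30)));W.append((B+az(30)*100+[0,0,130],side(30)))
for p,r in W:
    q,e=ik(p,r,q);print(p.round(0),q.round(0),round(e,3))
print((down(30)*R.from_rotvec([0,-np.pi/2,0])).as_matrix().round(2).tolist(),side(30).as_matrix().round(2).tolist())
E
```

```text
time: 1.98
tool_pos: [472.4, 54.2, 323.8]
tcp_rot: [-174.6, -3.5, 12.9]
ft_force: [0.5, -0.5, 0.9]
finger_gap: 85.9Traceback (most recent call last):
  File "<stdin>", line 2, in <module>
  File "go.py", line 12, in plan
    print("t",round(s["time"],2),"at",s["tool_pos"].round(1),s["tcp_rot"].round(1),"F",s["ft_force"].round(1),"gap",s["finger_gap"].round(1))
                                                                                                                    ^^^^^^^^^^^^^^^^^^^^^
AttributeError: 'float' object has no attribute 'round'
```

```bash
sed -i 's/s\["finger_gap"\].round(1)/round(float(s["finger_gap"]),1)/' go.py
python3 - <<'E'
from go import *
plan([573.3,255.4,130],down(-13.7))
q=np.array([19,20,90,0,70,123.]);g=np.array([573.3,255.4,51])
B=np.array([547.1,-339.5,0])-az(30)*164
W=[(g+[0,0,250],down(-13.7)),]
for t in np.linspace(.1,1,10):W.append(((1-t)*(g+[0,0,250])+t*(B+[0,0,300]),down(-13.7)))
for t in np.linspace(.2,1,5):W.append((B+[0,0,300],down(-13.7+t*43.7)))
for t in np.linspace(.1,1,10):W.append((B+[0,0,300],down(30)*R.from_rotvec([0,-t*np.pi/2,0])))
W.append((B+[0,0,200],side(30)));W.append((B+az(30)*100+[0,0,200],side(30)));W.append((B+az(30)*100+[0,0,130],side(30)))
for p,r in W:
    q,e=ik(p,r,q);print(p.round(0),q.round(0),round(e,3))
print((down(30)*R.from_rotvec([0,-np.pi/2,0])).as_matrix().round(2).tolist(),side(30).as_matrix().round(2).tolist())
E
```

```text
t 1.98 at [472.4  54.2 323.8] [-174.6   -3.5   12.9] F [ 0.5 -0.5  0.9] gap 85.9
rot units [-0.0171 -0.006   0.0743] deg [-6.2 -2.2 26.7] | shift first [ 2.624 -3.073  4.354] | rot first [ 1.008 -4.388  3.875]
q [ -4. -16.  98.   6.  96.  73.] -> [ 19.  15.  87.   0.  78. 123.] err 0.0
[573. 255. 301.] [ 19.  11.  74.   0.  95. 123.] 0.0
[556. 188. 301.] [ 14.   4.  81.   0.  94. 117.] 0.0
[540. 120. 301.] [  7.  -1.  87.  -0.  94. 111.] 0.0
[523.  52. 301.] [  0.  -5.  91.  -0.  94. 104.] 0.0
[506. -15. 301.] [-8. -8. 94. -0. 94. 96.] 0.0
[489. -83. 300.] [-16. -10.  95.  -0.  95.  88.] 0.0
[ 472. -151.  300.] [-24. -10.  95.  -0.  95.  80.] 0.0
[ 456. -218.  300.] [-31.  -8.  94.   0.  94.  72.] 0.0
[ 439. -286.  300.] [-39.  -5.  91.  -0.  94.  65.] 0.0
[ 422. -354.  300.] [-45.  -1.  87.   0.  94.  58.] 0.0
[ 405. -422.  300.] [-51.   4.  82.   0.  94.  53.] 0.0
[ 405. -422.  300.] [-51.   4.  82.   0.  94.  44.] 0.0
[ 405. -422.  300.] [-51.   4.  82.  -0.  94.  35.] 0.0
[ 405. -422.  300.] [-51.   4.  82.  -0.  94.  26.] 0.0
[ 405. -422.  300.] [-51.   4.  82.   0.  94.  18.] 0
[... 221 characters left out ...]
] 0.0
[ 405. -422.  300.] [-32.  18.  73. -33. 105.  24.] 0.0
[ 405. -422.  300.] [-29.  23.  71. -40. 108.  26.] 0.0
[ 405. -422.  300.] [-27.  28.  69. -47. 112.  27.] 0.0
[ 405. -422.  300.] [-25.  33.  68. -53. 115.  28.] 0.0
[ 405. -422.  300.] [-23.  38.  67. -60. 118.  28.] 0.0
[ 405. -422.  300.] [-22.  42.  66. -67. 121.  28.] 0.0
[ 405. -422.  300.] [-22.  47.  65. -73. 124.  28.] 0.0
[ 405. -422.  200.] [-22.  47.  65. -73. 124.  28.] 32.969
[ 492. -372.  200.] [ -40.  -29.  143.  -77.    0. -152.] 15.939
[ 492. -372.  130.] [ -40.  -23.  143.  -77.    0. -152.] 16.411
[[0.0, 0.5, -0.87], [0.0, -0.87, -0.5], [-1.0, 0.0, -0.0]] [[0.0, 0.5, 0.87], [0.0, -0.87, 0.5], [1.0, 0.0, 0.0]]
```

```bash
python3 - <<'E'
from go import *
for al in (20,35,50):
  for back in(60,120):
    q=np.array([-51,4,82,0,94,9.]);B=np.array([547.1,-339.5,0])-az(al)*(64+back);H=300
    W=[]
    for t in np.linspace(.1,1,10):W.append((B+[0,0,H],down(al)*R.from_rotvec([0,t*np.pi/2,0])))
    for t in (.25,.5,.75,1):W.append((B+[0,0,H-100*t],side(al)))
    W.append((B+az(al)*back/2+[0,0,200],side(al)));W.append((B+az(al)*back+[0,0,200],side(al)));W.append((B+az(al)*back+[0,0,130],side(al)))
    print("al",al,back,B.round(0))
    for p,r in W:
        q,e=ik(p,r,q);print(q.round(0),round(e,3), "wrist z",fk(q,*load())[3].round(0))
E
```

```text
al 20 60 [ 431. -382.    0.]
[-52.  -1.  88.   9.  91.  18.] 0.0 wrist z [ 377. -401.  660.]
[-58.  -4.  92.  18.  88.  12.] 0.0 wrist z [ 325. -420.  647.]
[-64.  -6.  96.  27.  87.   6.] 0.0 wrist z [ 275. -439.  625.]
[-69.  -7. 100.  36.  87.  -1.] 0.0 wrist z [ 229. -455.  595.]
[-74.  -6. 103.  45.  88.  -8.] 0.0 wrist z [ 188. -470.  558.]
[-78.  -4. 106.  53.  90. -14.] 0.0 wrist z [ 153. -483.  514.]
[-82.  -1. 108.  61.  92. -20.] 0.0 wrist z [ 125. -493.  466.]
[-84.   4. 109.  68.  95. -26.] 0.0 wrist z [ 105. -501.  413.]
[-85.   9. 110.  74.  99. -32.] 0.0 wrist z [  92. -505.  357.]
[-86.  16. 110.  81. 103. -37.] 0.0 wrist z [  88. -507.  300.]
[-86.  19. 110.  80. 102. -40.] 0.0 wrist z [  88. -507.  275.]
[-86.  22. 110.  79. 102. -42.] 0.0 wrist z [  88. -507.  250.]
[-86.  25. 109.  79. 101. -45.] 0.0 wrist z [  88. -507.  225.]
[-86.  28. 108.  78. 101. -48.] 0.0 wrist z [  88. -507.  200.]
[-83.  28. 109.  81.  99. -47.] 0.0 wrist z [ 116. -496.  200.]
[-79.  28. 109.  83.  96. -47.] 0.0 wrist z [ 144. -486.  200.]
[-79.  37. 106.  83.  96. -54.] 0.0 wrist z [ 1
[... 4904 characters left out ...]
7.  37.  62.  53. 117. -27.] 0.0 wrist z [ 220. -729.  466.]
[-78.  42.  61.  60. 121. -27.] 0.0 wrist z [ 206. -746.  413.]
[-79.  46.  60.  67. 124. -27.] 0.0 wrist z [ 197. -756.  357.]
[-79.  51.  60.  74. 126. -26.] 0.0 wrist z [ 194. -760.  300.]
[-79.  53.  59.  73. 126. -28.] 0.0 wrist z [ 194. -760.  275.]
[-79.  55.  59.  72. 125. -30.] 0.0 wrist z [ 194. -760.  250.]
[-79.  57.  58.  71. 125. -32.] 0.0 wrist z [ 194. -760.  225.]
[-79.  59.  58.  70. 124. -33.] 0.0 wrist z [ 194. -760.  200.]
[-76.  55.  65.  70. 120. -36.] 0.0 wrist z [ 233. -714.  200.]
[-72.  51.  72.  71. 116. -37.] 0.0 wrist z [ 271. -668.  200.]
[-72.  58.  69.  69. 115. -42.] 0.0 wrist z [ 271. -668.  130.]
```

```bash
python3 -m jog '[[[0.1,-0.44,0.2,-0.0034,-0.0012,0.0149,1],[0.1,-0.44,0.2,-0.0034,-0.0012,0.0149,1],[0.1,-0.44,0.2,-0.0034,-0.0012,0.0149,1],[0.1,-0.44,0.2,-0.0034,-0.0012,0.0149,1],[0.1,-0.44,0.2,-0.0034,-0.0012,0.0149,1],[0,-0.6,0,0,0,0,1],[0,-0.6,0,0,0,0,1],[0,-0.6,0,0,0,0,1],[0,0,0,0,0,0,1]]]' 40
python3 -c "
from go import *
plan([573.3,255.4,130],down(-13.7))"
```

```text
time: 3.1
tool_pos: [516.3, 253.7, 281.5]
tcp_rot: [-180.0, -0.0, -13.9]
ft_force: [-0.9, -0.3, -0.9]
finger_gap: 85.7
t 3.1 at [516.3 253.7 281.5] [-180.    -0.   -13.9] F [-0.9 -0.3 -0.9] gap 85.7
rot units [-0.0001 -0.     -0.0005] deg [-0.  -0.  -0.2] | shift first [ 1.098 -0.303  3.03 ] | rot first [ 1.1   -0.303  3.03 ]
q [ 21.   3.  85.   0.  92. 125.] -> [ 19.  15.  87.  -0.  78. 123.] err 0.0
```

```bash
python3 -m jog '[[[0.55,-0.15,0.6,0,0,0,1],[0.55,-0.15,0.6,0,0,0,1],[0,0,0.9,0,0,0,1],[0,0,0.9,0,0,0,1],[0,0,0,0,0,0,1]]]' 40
python3 - <<'E'
from go import *
from h import *
plan([573.3,255.4,51],down(-13.7))
s=.64
z=np.load("pics/scene0.npz");P=cloud("scene",z["d"])
for n,p in(("tip2",(265,105)),("tip2b",(250,125)),("micro",(140,100)),("books",(50,150)),("bookedge",(95,155))):print(n,P[int(p[1]*s),int(p[0]*s)].round(0))
im,d=snapshot("top");np.savez("pics/t1.npz",im=im,d=d)
i2,_=snapshot("scene")
cv2.imwrite("pics/t1.png",np.hstack([cv2.resize(im[110:230,100:220,::-1],(400,400)),cv2.resize(i2[230:360,260:390,::-1],(400,400))]))
E
```

```text
time: 3.72
tool_pos: [570.2, 252.5, 127.4]
tcp_rot: [179.8, 0.4, -14.0]
ft_force: [-0.1, -0.5, -0.7]
finger_gap: 85.5
t 3.73 at [570.2 252.5 127.4] [179.8   0.4 -14. ] F [-0.1 -0.5 -0.7] gap 85.5
rot units [ 0.0006  0.0011 -0.0008] deg [ 0.2  0.4 -0.3] | shift first [ 0.056 -0.078  1.528] | rot first [ 0.047 -0.071  1.528]
q [ 19.  15.  87.   0.  78. 123.] -> [ 19.  20.  90.   0.  70. 123.] err 0.0
tip2 [ 172. -693.   73.]
tip2b [ 194. -724.   21.]
micro [ 345. -916.   77.]
books [ 578. -895.   59.]
bookedge [ 501. -874.   22.]
```

View pics/t1.png

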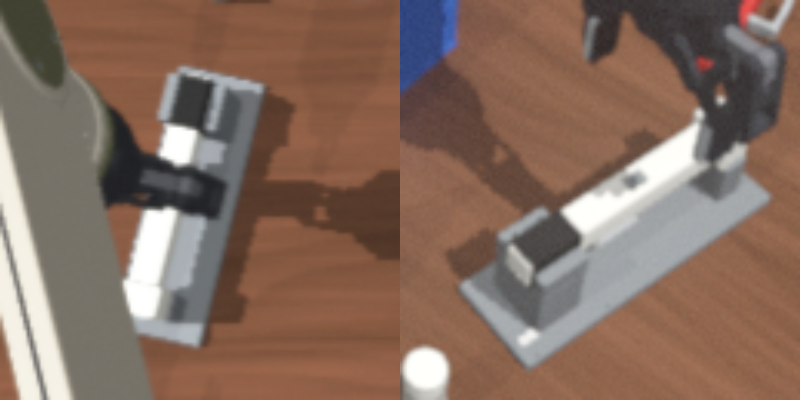

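The fingers straddle the bar near mid-body, clear of the dock. Next I go down and grip.

```bash
python3 -m jog '[[[0.02,-0.04,0.5,0,0.001,-0.001,1],[0.03,-0.03,0.5,0,0,0,1],[0,0,0.5,0,0,0,1],[0,0,0,0,0,0,1],[0,0,0,0,0,0,0],[0,0,0,0,0,0,0],[0,0,0,0,0,0,0],[0,0,0,0,0,0,0],[0,0,0,0,0,0,0],[0,0,0,0,0,0,0],[0,0,0,0,0,0,0]]]' 60
python3 -c "
from go import *
plan([573.3,255.4,51],down(-13.7))"
```

```text
time: 5.2
tool_pos: [577.2, 258.3, 58.4]
tcp_rot: [-179.9, -0.5, -13.5]
ft_force: [-3.5, -2.9, 7.1]
finger_gap: 20.6
t 5.2 at [577.2 258.3  58.4] [-179.9   -0.5  -13.5] F [-3.5 -2.9  7.1] gap 20.6
rot units [-0.0002 -0.0013  0.0005] deg [-0.1 -0.5  0.2] | shift first [-0.064  0.075  0.147] | rot first [-0.063  0.075  0.148]
q [ 20.  20.  89.  -0.  70. 123.] -> [ 19.  20.  90.  -0.  70. 123.] err 0.0
```

```bash
python3 -m jog '[[[0,0,0,0,0,0,0],[0,0,0,0,0,0,0],[0,0,0,0,0,0,0]]]' 60
python3 -c "
from go import *
plan([573.3,255.4,51],down(-13.7))"
python3 -m jog '[[[0,0,-0.3,0,0,0,0],[0,0,-0.3,0,0,0,0],[0,0,-0.4,0,0,0,0],[0,0,0,0,0,0,0]]]' 60
python3 - <<'E'
from go import *
from h import *
plan([573.3,255.4,101],down(-13.7))
im,d=snapshot("top");i2,_=snapshot("scene")
cv2.imwrite("pics/t2.png",np.hstack([cv2.resize(im[110:230,100:220,::-1],(400,400)),cv2.resize(i2[210:340,260:390,::-1],(400,400))]))
E
```

```text
time: 5.58
tool_pos: [577.3, 258.3, 58.4]
tcp_rot: [-179.9, -0.5, -13.5]
ft_force: [-3.1, -4.0, 7.3]
finger_gap: 20.7
t 5.58 at [577.3 258.3  58.4] [-179.9   -0.5  -13.5] F [-3.1 -4.   7.3] gap 20.7
rot units [-0.0002 -0.0013  0.0005] deg [-0.1 -0.5  0.2] | shift first [-0.064  0.075  0.147] | rot first [-0.063  0.075  0.148]
q [ 20.  20.  89.  -0.  70. 123.] -> [ 19.  20.  90.   0.  70. 123.] err 0.0
time: 6.08
tool_pos: [578.5, 259.8, 110.7]
tcp_rot: [-179.7, -0.7, -13.5]
ft_force: [-0.5, 0.1, -1.4]
finger_gap: 20.3
t 6.08 at [578.5 259.8 110.7] [-179.7   -0.7  -13.5] F [-0.5  0.1 -1.4] gap 20.3
rot units [-0.0007 -0.0019  0.0007] deg [-0.3 -0.7  0.2] | shift first [-0.084  0.11   0.193] | rot first [-0.081  0.109  0.195]
q [ 20.  17.  88.  -0.  75. 123.] -> [ 19.  17.  88.  -0.  75. 123.] err 0.0
```

View pics/t2.png

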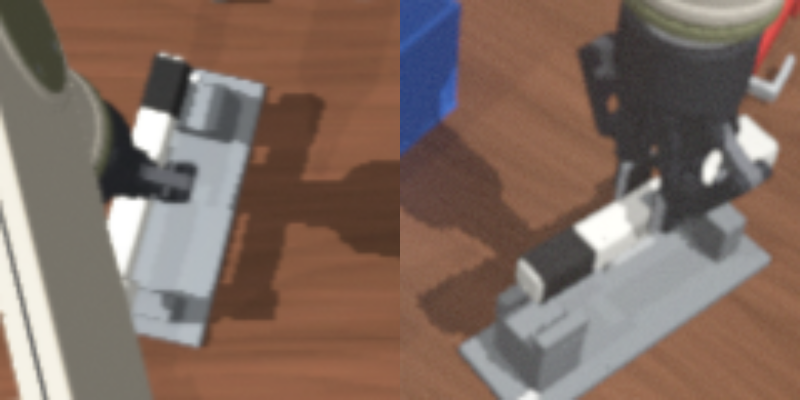

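The wand is lifted and held level by the body, with the tail out of the trough. Next I raise it and carry it to the staging point by the jar.

```bash
python3 -m jog '[[[0,0,-0.95,0,0,0,0],[0,0,-0.95,0,0,0,0],[0,0,-0.95,0,0,0,0],[0,0.3,-0.95,0,0,0,0],[-0.06,0.8,0,0,0,0,0],[-0.06,0.9,0,0,0,0,0],[-0.06,0.9,0,0,0,0,0],[-0.06,0.9,0,0,0,0,0],[-0.06,0.9,0,0,0,0,0],[-0.06,0.9,0,0,0,0,0],[-0.06,0.9,0,0,0,0,0],[-0.06,0.9,0,0,0,0,0]]]' 60
python3 -m jog '[[[-0.06,0.9,0,0,0,0,0],[-0.06,0.9,0,0,0,0,0],[-0.06,0.9,0,0,0,0,0],[-0.06,0.9,0,0,0,0,0],[-0.06,0.9,0,0,0,0,0],[-0.06,0.9,0,0,0,0,0],[-0.06,0.8,0,0,0,0,0],[0,0,0,0,0,-0.0186,0],[0,0,0,0,0,-0.0186,0],[0,0,0,0,0,-0.0186,0],[0,0,0,0,0,-0.0186,0],[0,0,0,0,0,-0.0186,0]]]' 60
python3 -c "
from go import *
plan([374,-402,300],down(20)*R.from_rotvec([0,np.pi/2,0]))"
```

```text
time: 7.68
tool_pos: [464.6, -96.5, 295.5]
tcp_rot: [-179.9, -0.4, -13.5]
ft_force: [0.5, -0.6, 0.1]
finger_gap: 20.5
time: 9.18
tool_pos: [372.7, -391.6, 294.7]
tcp_rot: [179.9, -0.4, 20.2]
ft_force: [-0.2, 0.6, -1.8]
finger_gap: 20.3
t 9.18 at [ 372.7 -391.6  294.7] [179.9  -0.4  20.2] F [-0.2  0.6 -1.8] gap 20.3
rot units [-0.0004  0.249   0.0006] deg [-0.1 89.6  0.2] | shift first [-0.047  0.205 -0.107] | rot first [ 0.107  0.205 -0.047]
q [-52.  -3.  89.   0.  93.  18.] -> [-92.  17. 108.  77. 108. -37.] err 0.0
```

```bash
python3 -m jog '[[[0,0.2,-0.1,0,0.02075,0,0],[0,0,0,0,0.02075,0,0],[0,0,0,0,0.02075,0,0],[0,0,0,0,0.02075,0,0],[0,0,0,0,0.02075,0,0],[0,0,0,0,0.02075,0,0],[0,0,0,0,0.02075,0,0],[0,0,0,0,0.02075,0,0],[0,0,0,0,0.02075,0,0],[0,0,0,0,0.02075,0,0],[0,0,0,0,0.02075,0,0],[0,0,0,0,0.02075,0,0]]]' 60
python3 -m jog '[[[0,0,0,0,0,0,0],[0,0,0,0,0,0,0]]]' 60
python3 - <<'E'
from go import *
from h import *
plan([374,-402,210],side(20))
z=np.load("pics/top0.npz")
im,d=snapshot("top");np.savez("pics/t3.npz",im=im,d=d);i2,e=snapshot("scene");np.savez("pics/s3.npz",im=i2,d=e)
cv2.imwrite("pics/t3.png",np.hstack([cv2.resize(im[100:400,320:512,::-1],(380,594)),cv2.resize(i2[20:220,60:260,::-1],(420,594))]))
E
```

```text
time: 10.68
tool_pos: [375.9, -401.6, 300.2]
tcp_rot: [24.6, -89.7, 175.3]
ft_force: [-0.2, -0.5, -1.2]
finger_gap: 20.3
time: 10.92
tool_pos: [376.4, -401.5, 300.8]
tcp_rot: [126.3, -89.8, 73.7]
ft_force: [0.4, -0.5, -0.4]
finger_gap: 20.2
t 10.93 at [ 376.4 -401.5  300.8] [126.3 -89.8  73.7] F [ 0.4 -0.5 -0.4] gap 20.2
rot units [-0.      0.0003  0.0004] deg [-0.   0.1  0.2] | shift first [-1.817 -0.013 -0.044] | rot first [-1.816 -0.007 -0.048]
q [-92.  17. 108.  77. 108. -37.] -> [-92.  28. 106.  74. 106. -47.] err 0.0
```

View pics/t3.png

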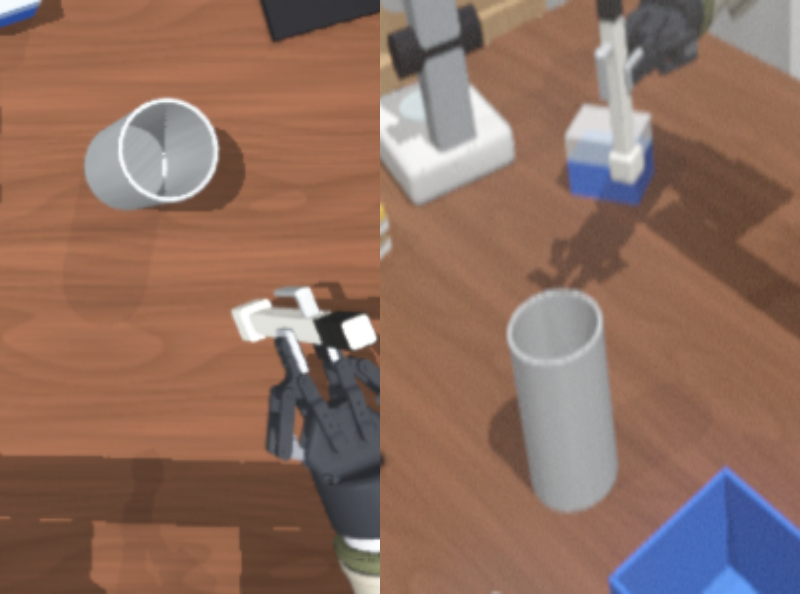

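The wand hangs upright in the gripper, nose down, hook towards the jar, at crop (305,325). The jar rim is at (168,150). I measure the tail top and the jar rim in 3D.

```bash
python3 - <<'E'
from go import *
from h import *
z=np.load("pics/t3.npz");P=cloud("top",z["d"]);s=telemetry.sense()
T=s["tool_pos"];rad=az(20);tan=az(110)
Q=P.reshape(-1,3);Q=Q[np.isfinite(Q[:,2])]
near=Q[np.hypot(*(Q[:,:2]-T[:2]).T)<45]
for a,b in((388,405),(310,335)):
    k=near[(near[:,2]>a)&(near[:,2]<b)];
    if len(k):print(a,b,len(k),"z",np.percentile(k[:,2],[5,50,95]).round(1),"rad",np.percentile((k-T)@rad,[2,50,98]).round(1),"tan",np.percentile((k-T)@tan,[2,50,98]).round(1))
print(np.histogram(near[:,2],bins=np.arange(200,420,10)))
# scene: tail/hook
z2=np.load("pics/s3.npz");P2=cloud("scene",z2["d"]);Q2=P2.reshape(-1,3);Q2=Q2[np.isfinite(Q2[:,2])]
n2=Q2[(np.hypot(*(Q2[:,:2]-T[:2]).T)<60)]
for a,b in((206,226),(290,338),(345,398)):
    k=n2[(n2[:,2]>a)&(n2[:,2]<b)&((n2-T)@rad>-30)];print(a,b,len(k),"z",np.percentile(k[:,2],[2,98]).round(1),"rad",np.percentile((k-T)@rad,[2,10,50,90,98]).round(1),"tan",np.percentile((k-T)@tan,[2,50,98]).round(1))
print("bottom z of wand",np.percentile(n2[n2[:,2]>180][:,2],[.2,1]))
# jar from both
for n,PP in(("top",P),("scene",P2)):
    q=PP.reshape(-1,3);q=q[np.isfinite(q[:,2])];q=q[(np.hypot(q[:,0]-547,q[:,1]+339.5)<64)&(q[:,2]>155)&(q[:,2]<166)]
    A=np.c_[2*q[:,:2],np.ones(len(q))];c=np.linalg.lstsq(A,(q[:,:2]**2).sum(1),rcond=None)[0];print(n,c[:2],np.sqrt(c[2]+c[0]**2+c[1]**2),np.median(q[:,2]),len(q))
E
```

```text
388 405 229 z [388.7 391.5 393.5] rad [-11.3   0.1  10.3] tan [-12.1   0.7  10.8]
310 335 318 z [310.3 322.1 333.3] rad [-40.7   5.4  30.7] tan [-14.    6.6  18. ]
(array([  0,  39,  82,  76,  34,  34,  36,  35,  32, 120, 240, 146,  67,
       131,  50,  54,  61,  66,  99, 188,   0]), array([200, 210, 220, 230, 240, 250, 260, 270, 280, 290, 300, 310, 320,
       330, 340, 350, 360, 370, 380, 390, 400, 410]))
206 226 77 z [211.8 225.5] rad [-15.9  -6.   12.1  15.   16.1] tan [-13.1  11.4  18.1]
290 338 353 z [291.4 336.3] rad [-25.9 -14.    9.2  32.   34.8] tan [-7.6  6.1 22.9]
345 398 277 z [346.7 394.7] rad [-10.6  -5.5   9.8  13.   13.8] tan [-13.7   2.6   9.6]
bottom z of wand [212.33513168 214.51513902]
top [ 547.17710898 -339.70866377] 52.81409481624062 158.58482971936348 327
scene [ 549.22464462 -341.17057609] 52.819969672512634 159.5406096646882 288
```

```bash
python3 -m jog '[[[-0.5,0,0,0,0,0,0],[-0.5,0,0,0,0,0,0],[-0.5,0,0,0,0,0,0],[-0.5,0,0,0,0,0,0],[0,0,0,0,0,0,0],[0,0,0.5,0,0,0,0],[0,0,0.5,0,0,0,0],[0,0,0.5,0,0,0,0],[0,0,0.4,0,0,0,0],[0,0,0.27,0,0,0,0],[0,0,0,0,0,0,0],[0,0,0,0,0,0,0]]]' 60
python3 -c "
from go import *
plan([478.9,-365,140],side(20))"
```

```text
time: 12.52
tool_pos: [478.1, -364.9, 201.5]
tcp_rot: [82.4, -89.8, 117.6]
ft_force: [-0.5, 0.1, -1.2]
finger_gap: 20.4
t 12.53 at [ 478.1 -364.9  201.5] [ 82.4 -89.8 117.6] F [-0.5  0.1 -1.2] gap 20.4
rot units [ 0.     -0.0001  0.0006] deg [ 0.  -0.   0.2] | shift first [-1.23   0.003  0.013] | rot first [-1.23   0.008  0.014]
q [-80.  27. 109.  82.  97. -47.] -> [-80.  36. 106.  82.  96. -53.] err 0.0
```

```bash
python3 -m jog '[[[-0.3,0,0,0,0,0,0],[-0.3,0,0,0,0,0,0],[-0.3,0,0,0,0,0,0],[-0.33,0,0,0,0,0,0],[0,0,0,0,0,0,0],[0,0,0,0,0,0,0]]]' 60
python3 -m jog '[[[-0.06,0,0,0,0,0,0],[-0.05,0,0,0,0,0,0],[0,0,0,0,0,0,0]]]' 60
python3 - <<'E'
from go import *
from h import *
plan([478.9,-365,132],side(20))
im,d=snapshot("top");i2,e=snapshot("scene");np.savez("pics/s4.npz",im=i2,d=e)
cv2.imwrite("pics/t4.png",np.hstack([cv2.resize(im[120:260,350:480,::-1],(400,430)),cv2.resize(i2[80:220,90:220,::-1],(400,430))]))
E
```

```text
time: 13.28
tool_pos: [478.5, -364.7, 139.4]
tcp_rot: [63.7, -89.9, 136.3]
ft_force: [-1.2, 0.1, -1.4]
finger_gap: 20.7
time: 13.65
tool_pos: [478.5, -364.6, 134.0]
tcp_rot: [78.0, -89.8, 122.0]
ft_force: [-0.4, 0.3, -1.6]
finger_gap: 20.3
t 13.65 at [ 478.5 -364.6  134. ] [ 78.  -89.8 122. ] F [-0.4  0.3 -1.6] gap 20.3
rot units [-0.     -0.0001  0.0005] deg [-0.  -0.   0.2] | shift first [-0.039  0.011  0.005] | rot first [-0.039  0.011  0.005]
q [-80.  37. 106.  82.  96. -54.] -> [-80.  37. 106.  82.  96. -54.] err 0.0
```

View pics/t4.png

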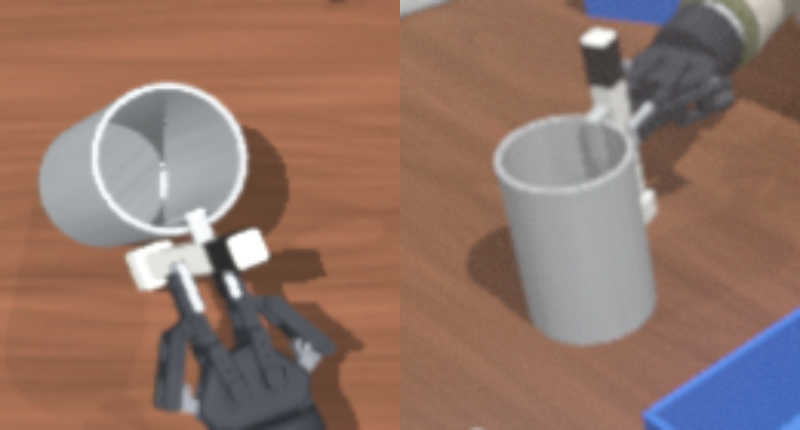

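The hook arm crosses the rim (top crop (200,225)), bar outside and tongue inside. I lower until it touches.

```bash
for i in 1 2 3; do python3 -m jog '[[[-0.03,0,0,0,0,0,0],[0,0,0,0,0,0,0]]]' 60 | egrep 'pos|force'; done
```

```text
tool_pos: [478.6, -364.7, 132.9]
ft_force: [0.6, 0.4, 1.3]
tool_pos: [478.7, -364.8, 132.4]
ft_force: [2.1, 0.7, 7.6]
tool_pos: [478.8, -364.6, 131.6]
ft_force: [3.2, 3.2, 11.3]
```

```bash
python3 -m jog '[[[0.04,0,0,0,0,0,0],[0,0,0,0,0,0,0],[0,0,0,0,0,0,0.35],[0,0,0,0,0,0,0.45],[0,0,0,0,0,0,0.6],[0,0,0,0,0,0,0.6],[0,0,0,0,0,0,0.6]]]' 60
python3 -m jog '[[[0,0,-0.2,0,0,0,0.6],[0,0,-0.4,0,0,0,0.6],[0,0,-0.6,0,0,0,0.7],[0,0,-0.8,0,0,0,0.8],[0,0,-0.6,0,0,0,0.8],[0,0,0,0,0,0,0.8]]]' 60
python3 - <<'E'
from go import *
from h import *
s=telemetry.sense();print(s["joint_pos"].round(0))
im,d=snapshot("top");np.savez("pics/t5.npz",im=im,d=d);i2,e=snapshot("scene");np.savez("pics/s5.npz",im=i2,d=e)
cv2.imwrite("pics/t5.png",np.hstack([cv2.resize(im[120:260,350:480,::-1],(400,430)),cv2.resize(i2[80:220,90:220,::-1],(400,430))]))
J=np.array([547.5,-340,0])
for n,dd in(("top",d),("scene",e)):
    q=cloud(n,dd).reshape(-1,3);q=q[np.isfinite(q[:,2])];r=(J-q)@az(20);t=(q-J)@az(110)
    for a,b in((195,235),(215,235),(190,205)):
        k=(r>50)&(r<100)&(abs(t)<30)&(q[:,2]>a)&(q[:,2]<b);print(n,a,b,k.sum(),"r",np.percentile(r[k],[2,50,98]).round(1),"t",np.percentile(t[k],[2,50,98]).round(1),"z",np.percentile(q[k,2],[50,98]).round(1))
E
```

```text
time: 15.38
tool_pos: [478.5, -364.6, 131.4]
tcp_rot: [77.8, -89.8, 122.2]
ft_force: [-0.1, 0.2, 0.2]
finger_gap: 50.9
time: 16.12
tool_pos: [354.4, -411.0, 131.5]
tcp_rot: [87.9, -89.8, 111.9]
ft_force: [-0.1, -0.7, -0.6]
finger_gap: 68.2
[-94.  40. 102.  71. 105. -54.]
top 195 235 191 r [66.3 77.  88.8] t [-7.7  7.4 14.7] z [221.4 225.4]
top 215 235 135 r [67.5 78.1 89. ] t [-8.   3.6 13.3] z [222.4 225.6]
top 190 205 42 r [65.5 74.1 86.4] t [-5.7 13.5 15.5] z [198.2 204.7]
scene 195 235 169 r [65.1 69.6 88.1] t [-11.7   5.7  12.2] z [212.8 225.9]
scene 215 235 78 r [65.9 71.8 87.7] t [-11.3   3.2  12.4] z [222.6 226.3]
scene 190 205 65 r [65.1 68.4 89.2] t [-11.7   7.8  12.3] z [197.6 204.4]
```

View pics/t5.png

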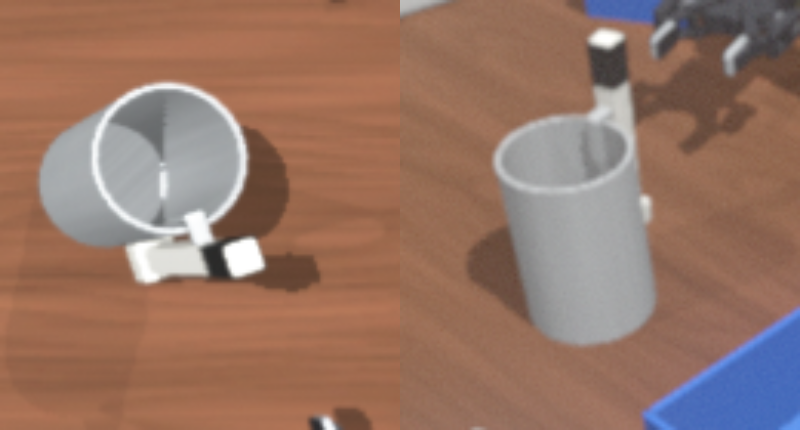

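Hung freely by its hook: tail at top crop (243,258), hook arm over the rim at (198,225). Next I lift clear, turn the tool down and line up above the tail.

```bash
python3 -m jog '[[[0.6,0,-0.3,0,0,0,0.8],[0.9,0,0,0,0,0,0.8],[0.9,0,0,0,0,0,0.8],[0.9,0,0,0,-0.0249,0,0.8],[0,0,0,0,-0.0249,0,0.8],[0,0,0,0,-0.0249,0,0.8],[0,0,0,0,-0.0249,0,0.8],[0,0,0,0,-0.0249,0,0.8],[0,0,0,0,-0.0249,0,0.8],[0,0,0,0,-0.0249,0,0.8],[0,0,0,0,-0.0249,0,0.8],[0,0,0,0,-0.0249,0,0.8]]]' 60
python3 -m jog '[[[0,0,0,0,-0.0249,0,0.8],[0,0,0,0,0,-0.025,0.8],[0,0,0,0,0,-0.025,0.8],[0,0,0,0,0,-0.025,0.8],[0,0,0,0,0,-0.025,0.8],[0,0,0,0,0,-0.025,0.8],[0,0,0,0,0,-0.025,0.8],[0,0,0,0,0,-0.025,0.8],[0,0,0,0,0,-0.025,0.8],[0,0,0,0,0,-0.025,0.8],[0,0,0,0,0,-0.025,0.8],[0,0,0,0,0,0,0.8]]]' 60
python3 -c "
from go import *
plan([474.8,-364.9,300],down(110))"
```

```text
time: 17.73
tool_pos: [342.7, -413.1, 296.9]
tcp_rot: [179.7, -9.1, 20.1]
ft_force: [0.1, -0.6, -0.7]
finger_gap: 68.5
time: 19.23
tool_pos: [342.5, -412.7, 295.8]
tcp_rot: [179.6, 0.1, 110.0]
ft_force: [-1.0, 0.6, 0.5]
finger_gap: 68.6
t 19.23 at [ 342.5 -412.7  295.8] [1.796e+02 1.000e-01 1.100e+02] F [-1.   0.6  0.5] gap 68.6
rot units [0.0011 0.0003 0.0001] deg [0.4 0.1 0. ] | shift first [-0.009  2.814 -0.065] | rot first [-0.006  2.813 -0.085]
q [-56.  -4.  90.   0.  93. -76.] -> [-42.   6.  79.  -0.  94. -62.] err 0.0
```

```bash
python3 -m jog '[[[0,0.7,0,0.0011,0,0,0.8],[0,0.7,0,0,0,0,0.8],[0,0.7,0,0,0,0,0.8],[0,0.71,0,0,0,0,0.8],[0,0,0,0,0,0,0.8],[0,0,0,0,0,0,0.8]]]' 60
python3 -c "
from go import *
plan([474.8,-364.9,189],down(110))"
```

```text
time: 19.98
tool_pos: [473.9, -365.3, 296.2]
tcp_rot: [-180.0, 0.1, 109.9]
ft_force: [0.0, 0.1, 0.0]
finger_gap: 68.3
t 19.98 at [ 473.9 -365.3  296.2] [-1.800e+02  1.000e-01  1.099e+02] F [0.  0.1 0. ] gap 68.3
rot units [-0.0001  0.0004 -0.0002] deg [-0.   0.1 -0.1] | shift first [0.006 0.022 2.144] | rot first [1.000e-03 2.000e-02 2.144e+00]
q [-42.   6.  80.  -0.  94. -62.] -> [-42.   9.  88.  -0.  83. -62.] err 0.0
```

```bash
python3 -m jog '[[[0,0.02,0.4,0,0,0,0.8],[0,0,0.4,0,0,0,0.8],[0,0,0.4,0,0,0,0.8],[0,0,0.4,0,0,0,0.8],[0,0,0.3,0,0,0,0.8],[0,0,0.24,0,0,0,0.8],[0,0,0,0,0,0,0.8]]]' 60
python3 -m jog '[[[0,0,0,0,0,0,0],[0,0,0,0,0,0,0],[0,0,0,0,0,0,0],[0,0,0,0,0,0,0],[0,0,0,0,0,0,0],[0,0,0,0,0,0,0],[0,0,0,0,0,0,0]]]' 60
python3 -c "
from go import *
plan([474.8,-364.9,189],down(110))"
```

```text
time: 20.85
tool_pos: [474.6, -365.3, 188.4]
tcp_rot: [-180.0, 0.1, 110.0]
ft_force: [0.3, 0.5, -0.1]
finger_gap: 68.2
time: 21.72
tool_pos: [475.8, -366.1, 191.0]
tcp_rot: [179.9, 0.3, 110.0]
ft_force: [-0.2, 1.4, 6.2]
finger_gap: 22.0
t 21.73 at [ 475.8 -366.1  191. ] [179.9   0.3 110. ] F [-0.2  1.4  6.2] gap 22.0
rot units [0.0002 0.0008 0.    ] deg [0.1 0.3 0. ] | shift first [ 0.03  -0.01   0.041] | rot first [ 0.03  -0.01   0.041]
q [-42.   8.  88.  -0.  83. -62.] -> [-42.   9.  88.   0.  83. -62.] err 0.0
```

```bash
python3 -m jog '[[[0,0,-0.2,0,0,0,0],[0,0,-0.4,0,0,0,0],[0,0,-0.5,0,0,0,0],[0,0,-0.6,0,0,0,0],[0,0,-0.6,0,0,0,0],[0,0,-0.5,0,0,0,0],[0,0,0,0,0,0,0],[0,0,0,0,0,0,0]]]' 60
python3 - <<'E'
from go import *
from h import *
plan([586.8,25.2,330],down(110))
s=telemetry.sense();T=s["tool_pos"]
im,d=snapshot("top");np.savez("pics/t6.npz",im=im,d=d);i2,e=snapshot("scene");np.savez("pics/s6.npz",im=i2,d=e)
cv2.imwrite("pics/t6.png",np.hstack([cv2.resize(im[100:280,330:500,::-1],(400,430)),cv2.resize(i2[0:220,60:260,::-1],(400,430))]))
for n,dd in(("top",d),("scene",e)):
    q=cloud(n,dd).reshape(-1,3);q=q[np.isfinite(q[:,2])];r=(q-T)@az(20);t=(q-T)@az(110)
    for a,b in((170,182),(185,200),(210,285)):
        k=(abs(r)<30)&(abs(t)<30)&(q[:,2]>a)&(q[:,2]<b)
        if k.sum()>5:print(n,a,b,k.sum(),"r",np.percentile(r[k],[2,50,98]).round(1),"t",np.percentile(t[k],[2,50,98]).round(1),"z",np.percentile(q[k,2],[1,50,98]).round(1))
E
```

```text
time: 22.72
tool_pos: [474.7, -365.2, 328.9]
tcp_rot: [-180.0, 0.1, 110.0]
ft_force: [-0.3, 0.1, -1.4]
finger_gap: 21.5
t 22.73 at [ 474.7 -365.2  328.9] [-1.8e+02  1.0e-01  1.1e+02] F [-0.3  0.1 -1.4] gap 21.5
rot units [-0.0001  0.0003  0.    ] deg [-0.   0.1  0. ] | shift first [ 6.569  4.778 -0.038] | rot first [ 6.57   4.777 -0.022]
q [-42.   6.  77.  -0.  97. -62.] -> [ -3.   4.  78.   0.  97. -23.] err 0.0
top 170 182 7 r [-11.   -0.   17.5] t [16.1 17.  18.1] z [177.3 180.5 181.6]
top 185 200 99 r [-13.    6.1  19.2] t [-11.3  15.6  19. ] z [186.3 197.5 199.8]
top 210 285 193 r [-8.   4.2 13.1] t [-3.5 11.5 13.1] z [210.2 250.6 283.5]
scene 170 182 13 r [-8.1 16.3 18.4] t [-11.3  12.2  14.4] z [177.8 180.2 181.9]
scene 185 200 90 r [-8.2 16.5 20.3] t [-14.7   9.4  16.1] z [185.4 192.9 199.7]
scene 210 285 311 r [-7.6 10.8 15.1] t [-9.6  6.9 11.8] z [210.6 246.8 282.4]
```

View pics/t6.png

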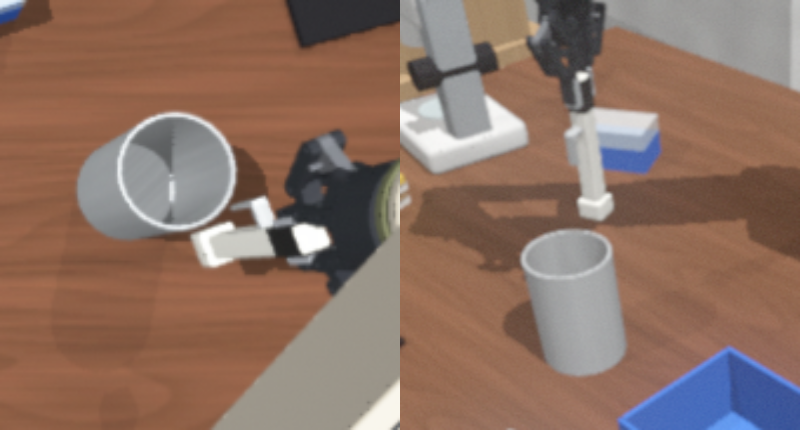

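Held by the tail, wand upright over the jar: head at scene crop (595,207), jar fixed. I fit the bar's two visible faces to get the tilt and the offset from the TCP.

```bash
cat > tilt.py <<'E'
from go import *
from h import *
def tilt(n,dd,T,ra,ta,zr=(208,285)):
    P=cloud(n,dd);gy=np.cross(np.roll(P,-1,0)-np.roll(P,1,0),np.roll(P,-1,1)-np.roll(P,1,1));gy/=np.linalg.norm(gy,axis=2,keepdims=True)
    q=P.reshape(-1,3);g=abs(gy.reshape(-1,3));N=gy.reshape(-1,3);r=(q-T)@ra;t=(q-T)@ta
    b=np.isfinite(q[:,2])&(abs(r)<22)&(abs(t)<22)&(q[:,2]>T[2]+zr[0]-329)&(q[:,2]<T[2]+zr[1]-329)
    for nm,ax,v in(("r",ra,r),("t",ta,t)):
        k=b&(abs(N@ax)>.85)
        if k.sum()<15: print(n,nm,"few",k.sum());continue
        z=q[k,2]-T[2];f=lambda p:v[k]-p[0]-p[1]*z
        s=least_squares(f,[11,0],loss="soft_l1",f_scale=1).x
        print(n,nm,"n",k.sum(),"slope deg",round(float(np.degrees(s[1])),2),"centre at grasp",round(s[0]+s[1]*19-11,1),"at nose",round(s[0]-150*s[1]-11,1))
if __name__=="__main__":
    T=telemetry.sense()["tool_pos"]
    for n,f in(("scene","s6"),("top","t6")):tilt(n,np.load(f"pics/{f}.npz")["d"],T,az(20),az(110))
E
python3 tilt.py
```

```text
scene r n 95 slope deg 0.13 centre at grasp 1.8 at nose 1.4
scene t n 122 slope deg 0.56 centre at grasp -0.6 at nose -2.2
top r n 48 slope deg -1.56 centre at grasp -1.3 at nose 3.3
top t n 124 slope deg 0.89 centre at grasp 2.0 at nose -0.6
```

```bash
python3 -m jog '[[[0.3,0.2,0,0,0,0,0],[0.7,0.5,0,0,0,0,0],[0.7,0.5,0,0,0,0,0],[0.7,0.52,0,0,0,0,0],[0.7,0.52,0,0,0,0,0],[0.7,0.52,0,0,0,0,0],[0.7,0.5,0,0,0,0,0],[0.7,0.5,0,0,0,0,0],[0.7,0.5,0,0,0,0,0],[0.4,0.3,0,0,0,0,0],[0.27,0.2,0,0,0,0,0],[0,0,0,0,0,0,0]]]' 60
python3 -m jog '[[[0,0,0.2,0,0,0,0],[0,0,0.4,0,0,0,0],[0,0,0.4,0,0,0,0],[0,0,0.4,0,0,0,0],[0,0,0.2,0,0,0,0],[0,0,0,0,0,0,0],[0,0,0,0,0,0,0]]]' 60
python3 - <<'E'
from tilt import *
plan([586,25,209],down(110))
T=telemetry.sense()["tool_pos"]
im,d=snapshot("top");np.savez("pics/t7.npz",im=im,d=d);i2,e=snapshot("scene");np.savez("pics/s7.npz",im=i2,d=e)
for n,D in(("scene",e),("top",d)):tilt(n,D,T,az(20),az(110))
for n,px in(("top",proj("top",[[586.8,25.2,28]])),("scene",proj("scene",[[586.8,25.2,28]]))):print(n,px.round(1))
cv2.imwrite("pics/t7.png",np.hstack([cv2.resize(im[105:215,210:310,::-1],(400,440),interpolation=cv2.INTER_CUBIC),cv2.resize(i2[120:280,160:290,::-1],(400,440),interpolation=cv2.INTER_CUBIC)]))
E
```

```text
time: 24.32
tool_pos: [585.9, 25.9, 328.2]
tcp_rot: [-180.0, 0.1, 110.1]
ft_force: [0.3, -0.4, -1.9]
finger_gap: 21.3
time: 25.2
tool_pos: [586.7, 24.6, 249.6]
tcp_rot: [179.9, 0.2, 110.0]
ft_force: [0.2, -0.8, -0.6]
finger_gap: 21.2
t 25.2 at [586.7  24.6 249.6] [179.9   0.2 110. ] F [ 0.2 -0.8 -0.6] gap 21.2
rot units [0.0002 0.0005 0.    ] deg [0.1 0.2 0. ] | shift first [ 0.015 -0.012  0.812] | rot first [ 0.013 -0.011  0.812]
q [ -3.   5.  86.  -0.  89. -23.] -> [ -3.   6.  89.  -0.  85. -23.] err 0.0
scene r n 132 slope deg -1.17 centre at grasp -0.3 at nose 3.1
scene t n 139 slope deg 0.37 centre at grasp -0.6 at nose -1.6
top r few 0
top t few 0
top [[242.8 164.6]]
scene [[243.4 247.4]]
```

View pics/t7.png

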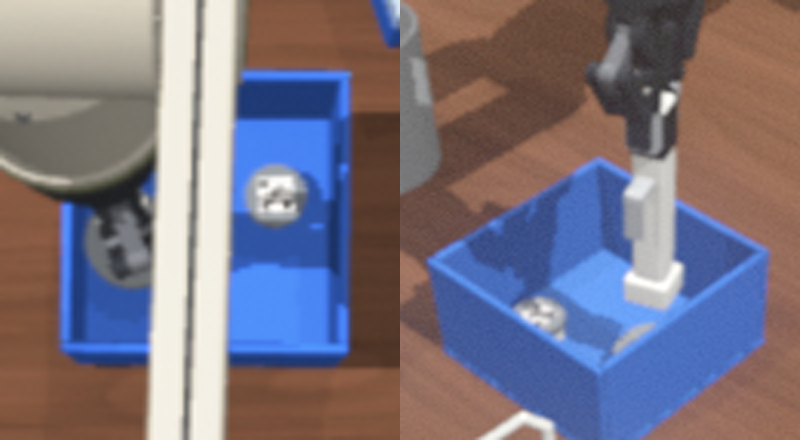

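The wand is in the box above the wide pot: head at scene crop (655,290), pot just below it. I correct the slight tilt, descend, then check.

```bash
python3 -m jog '[[[0,0,0.2,0.002,0.001,0,0],[0.01,0,0.3,0,0,0,0],[0,0,0.2,0,0,0,0],[0,0,0.1,0,0,0,0],[0,0,0,0,0,0,0],[0,0,0,0,0,0,0]]]' 60
python3 - <<'E'
from tilt import *
plan([586.8,25.2,209],down(110))
T=telemetry.sense()["tool_pos"]
for k in range(3):
    i2,e=snapshot("scene");tilt("scene",e,T,az(20),az(110))
    q=cloud("scene",e).reshape(-1,3);m=np.isfinite(q[:,2])&(np.hypot(*(q[:,:2]-T[:2]).T)<27)&(q[:,2]>40)&(q[:,2]<120)
    print("nose z",np.percentile(q[m,2],[.5,1,3]).round(1),"xy-range",np.percentile(((q-T)@az(20))[m],[2,98]).round(1),np.percentile(((q-T)@az(110))[m],[2,98]).round(1))
    P=cloud("scene",e);l=np.isfinite(P[...,2])&(abs(P[...,2]-28)<4)&(np.hypot(P[...,0]-588,P[...,1]-24)<40)
    print("lid pts",l.sum(),np.percentile(P[l],[2,98],axis=0).round(1).tolist())
cv2.imwrite("pics/t8.png",cv2.resize(i2[170:290,170:300,::-1],(600,554),interpolation=cv2.INTER_CUBIC))
E
```

```text
time: 26.05
tool_pos: [586.0, 24.9, 209.2]
tcp_rot: [-179.3, -0.2, 110.0]
ft_force: [-0.7, -0.2, -0.7]
finger_gap: 21.5
t 26.05 at [586.   24.9 209.2] [-179.3   -0.2  110. ] F [-0.7 -0.2 -0.7] gap 21.5
rot units [-0.0019 -0.0005  0.    ] deg [-0.7 -0.2  0. ] | shift first [-0.001  0.017  0.004] | rot first [-0.001  0.017  0.004]
q [ -3.   7.  88.  -0.  86. -23.] -> [ -3.   6.  89.  -0.  85. -23.] err 0.0
scene r n 114 slope deg -0.1 centre at grasp 0.4 at nose 0.7
scene t n 119 slope deg 0.16 centre at grasp -0.4 at nose -0.8
nose z [61.5 62.1 65.9] xy-range [-8.3 17.4] [-15.2  12.7]
lid pts 58 [[575.3, -6.1, 24.8], [607.4, 61.4, 31.7]]
scene r n 111 slope deg -0.21 centre at grasp 0.1 at nose 0.7
scene t n 126 slope deg 0.17 centre at grasp -0.4 at nose -0.9
nose z [61.6 63.2 67. ] xy-range [-8.6 17.9] [-15.   12.8]
lid pts 59 [[575.1, -6.3, 24.6], [607.0, 61.2, 31.3]]
scene r n 121 slope deg -0.4 centre at grasp -0.0 at nose 1.1
scene t n 126 slope deg 0.18 centre at grasp -0.3 at nose -0.8
nose z [62.9 63.8 67.4] xy-range [-8.3 18.1] [-14.7  13.1]
lid pts 58 [[575.1, -6.5, 24.5], [605.5, 61.3, 31.5]]
```

View pics/t8.png

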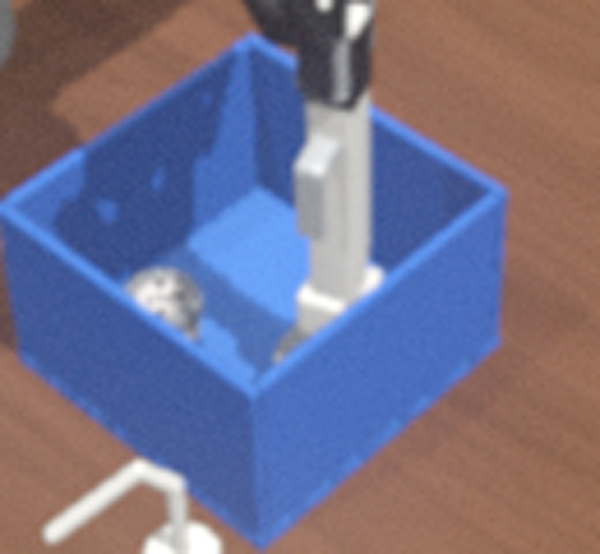

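Upright within about 0.3°, nose over the pot (scene crop (335,305)) and about 30 mm above the lid by height arithmetic. I hold for about 2 s.

```bash
python3 -m jog '[[[0,0,0,0,0,0,0],[0,0,0,0,0,0,0],[0,0,0,0,0,0,0],[0,0,0,0,0,0,0],[0,0,0,0,0,0,0],[0,0,0,0,0,0,0],[0,0,0,0,0,0,0],[0,0,0,0,0,0,0],[0,0,0,0,0,0,0],[0,0,0,0,0,0,0],[0,0,0,0,0,0,0],[0,0,0,0,0,0,0]]]' 60
python3 -m jog '[[[0,0,0,0,0,0,0],[0,0,0,0,0,0,0],[0,0,0,0,0,0,0],[0,0,0,0,0,0,0],[0,0,0,0,0,0,0]]]' 60
python3 -m jog '[[[0,0,-0.2,0,0,0,0],[0,0,-0.4,-0.002,-0.001,0,0],[0,0,-0.5,0,0,0,0],[0,0,-0.5,0,0,0,0],[0,0,-0.5,0,0,0,0],[0,0,-0.3,0,0,0,0],[0,0,0,0,0,0,0]]]' 60
python3 -c "
from go import *
plan([475.2,-365.7,329],down(110))"
```

```text
time: 27.7
tool_pos: [585.7, 25.0, 208.7]
tcp_rot: [-179.3, -0.2, 110.0]
ft_force: [0.0, 0.7, -1.8]
finger_gap: 21.4
time: 28.32
tool_pos: [585.7, 25.0, 208.7]
tcp_rot: [-179.3, -0.2, 110.0]
ft_force: [-0.3, -0.5, -1.3]
finger_gap: 21.3
time: 29.2
tool_pos: [586.7, 25.2, 330.9]
tcp_rot: [179.8, 0.3, 110.0]
ft_force: [0.7, 0.3, -3.5]
finger_gap: 21.4
t 29.2 at [586.7  25.2 330.9] [179.8   0.3 110. ] F [ 0.7  0.3 -3.5] gap 21.4
rot units [0.0006 0.0007 0.    ] deg [0.2 0.3 0. ] | shift first [-6.583 -4.771  0.051] | rot first [-6.584 -4.77   0.039]
q [ -2.   4.  79.  -0.  97. -22.] -> [-42.   6.  76.   0.  97. -62.] err 0.0
```

```bash
python3 -m jog '[[[-0.3,-0.2,0,0.0006,0.0006,0,0],[-0.7,-0.5,0,0,0,0,0],[-0.7,-0.5,0,0,0,0,0],[-0.7,-0.5,0,0,0,0,0],[-0.7,-0.5,0,0,0,0,0],[-0.7,-0.5,0,0,0,0,0],[-0.7,-0.5,0,0,0,0,0],[-0.7,-0.5,0,0,0,0,0],[-0.7,-0.5,0,0,0,0,0],[-0.4,-0.3,0,0,0,0,0],[-0.27,-0.2,0,0,0,0,0],[0,0,0,0,0,0,0]]]' 60
python3 -m jog '[[[0,0,0,0,0,0,0]]]' 60
python3 -c "
from go import *
plan([478.5,-363.9,200],down(110))"
```

```text
time: 30.7
tool_pos: [476.6, -364.6, 328.2]
tcp_rot: [-179.7, -0.1, 109.9]
ft_force: [-0.3, 0.9, -1.8]
finger_gap: 21.3
time: 30.82
tool_pos: [477.7, -363.1, 329.0]
tcp_rot: [-179.8, -0.1, 110.0]
ft_force: [0.0, -0.0, -0.7]
finger_gap: 21.1
t 30.82 at [ 477.7 -363.1  329. ] [-1.798e+02 -1.000e-01  1.100e+02] F [ 0.  -0.  -0.7] gap 21.1
rot units [-0.0006 -0.0003  0.0001] deg [-0.2 -0.1  0. ] | shift first [-0.025  0.018  2.58 ] | rot first [-0.021  0.008  2.58 ]
q [-42.   7.  76.  -0.  97. -62.] -> [-42.   9.  87.   0.  84. -62.] err 0.0
```

Down to 10 mm above the hanging height, then creep until contact.

```bash
python3 -m jog '[[[-0.02,0.01,0.3,0,0,0,0],[0,0,0.4,0,0,0,0],[0,0,0.4,0,0,0,0],[0,0,0.4,0,0,0,0],[0,0,0.4,0,0,0,0],[0,0,0.4,0,0,0,0],[0,0,0.28,0,0,0,0],[0,0,0,0,0,0,0],[0,0,0,0,0,0,0]]]' 60
for i in 1 2 ; do python3 -m jog '[[[0,0,0.06,0,0,0,0],[0,0,0.02,0,0,0,0],[0,0,0,0,0,0,0]]]' 60 | egrep 'pos|force'; done
```

```text
time: 31.95
tool_pos: [478.2, -365.0, 201.1]
tcp_rot: [-179.8, 0.0, 110.0]
ft_force: [0.1, -0.0, -1.7]
finger_gap: 21.3
tool_pos: [477.9, -364.7, 196.4]
ft_force: [-0.0, 0.0, -1.1]
tool_pos: [477.7, -364.6, 192.0]
ft_force: [0.3, -0.5, -1.7]
```

```bash
for i in 1 2 3; do python3 -m jog '[[[0,0,0.03,0,0,0,0],[0,0,0,0,0,0,0]]]' 60 | egrep 'pos|force'; done
```

```text
tool_pos: [478.0, -364.8, 191.0]
ft_force: [-0.9, 0.5, 0.4]
tool_pos: [478.0, -364.9, 190.9]
ft_force: [-5.1, 1.9, 8.1]
tool_pos: [478.1, -365.0, 190.7]
ft_force: [-7.4, 5.4, 15.9]
```

```bash
python3 -m jog '[[[0,0,-0.05,0,0,0,0],[0,0,0,0,0,0,0],[0,0,0,0,0,0,0.35],[0,0,0,0,0,0,0.45],[0,0,0,0,0,0,0.6],[0,0,0,0,0,0,0.75],[0,0,0,0,0,0,0.75],[0,0,0,0,0,0,0.75]]]' 60
python3 -m jog '[[[0,0,-0.2,0,0,0,0.75],[0,0,-0.4,0,0,0,0.75],[0,0,-0.6,0,0,0,0.75],[0,0,-0.6,0,0,0,0.75],[0,0,-0.6,0,0,0,0.75],[0,-0.7,0,0,0,0,0.75],[0,-0.7,0,0,0,0,0.75],[0,-0.7,0,0,0,0,0.75],[0,0,0,0,0,0,0.75],[0,0,0,0,0,0,0.75]]]' 60
python3 - <<'E'
from go import *
from h import *
im,d=snapshot("top");i2,e=snapshot("scene")
cv2.imwrite("pics/fin.png",np.hstack([cv2.resize(im[:,130:,::-1],(450,452)),cv2.resize(i2[80:220,90:220,::-1],(350,452))]))
J=np.array([547.5,-340,0]);z0=np.load("pics/top0.npz")
for n,dd in(("top",d),("scene",e)):
    q=cloud(n,dd).reshape(-1,3);q=q[np.isfinite(q[:,2])];r=(J-q)@az(20);t=(q-J)@az(110)
    k=(r>50)&(r<100)&(abs(t)<30)&(q[:,2]>215)&(q[:,2]<235);print(n,k.sum(),"r",np.percentile(r[k],[2,98]).round(1),"t",np.percentile(t[k],[2,98]).round(1),"z",np.percentile(q[k,2],[50,98]).round(1))
P=cloud("top",d);hsv=cv2.cvtColor(im,cv2.COLOR_RGB2HSV)
for nm,c in(("wide",(586.8,25.2)),("small",(615,-67.3))):
    m=(P[...,2]>20)&(P[...,2]<36)&(np.hypot(P[...,0]-c[0],P[...,1]-c[1])<37)&(hsv[...,1]<90);print(nm,cv2.minEnclosingCircle(P[m][:,:2].astype(np.float32)))
df=np.abs(im.astype(int)-z0["im"]).sum(2)>120
n,l,st,ce=cv2.connectedComponentsWithStats(df.astype(np.uint8));print([s.tolist() for s in st[1:] if s[4]>25])
E
```

```text
time: 34.45
tool_pos: [477.8, -364.7, 190.3]
tcp_rot: [-179.8, -0.1, 110.0]
ft_force: [0.2, 0.8, 0.8]
finger_gap: 63.8
time: 35.7
tool_pos: [380.2, -400.7, 312.0]
tcp_rot: [-179.8, 0.0, 110.0]
ft_force: [0.3, -0.7, 0.4]
finger_gap: 64.0
top 139 r [64.7 86.3] t [-7.9 14.4] z [222.5 225.5]
scene 82 r [61.9 85.1] t [-10.   13.5] z [222.4 226.6]
wide ((586.6920776367188, 25.231063842773438), 30.94786834716797)
small ((615.115478515625, -67.61859893798828), 19.904346466064453)
[[149, 132, 16, 37, 264], [154, 152, 20, 47, 398], [170, 169, 8, 18, 48], [409, 188, 7, 6, 29], [167, 192, 6, 14, 43], [133, 194, 16, 10, 62], [390, 194, 45, 19, 518], [434, 204, 18, 9, 79], [453, 215, 59, 106, 2721], [495, 214, 15, 14, 68], [318, 316, 122, 13, 661], [258, 324, 36, 30, 525], [421, 324, 91, 60, 4238], [405, 329, 24, 8, 68], [203, 348, 95, 36, 1974], [362, 353, 46, 31, 753], [192, 362, 10, 14, 49]]
```

View pics/fin.png

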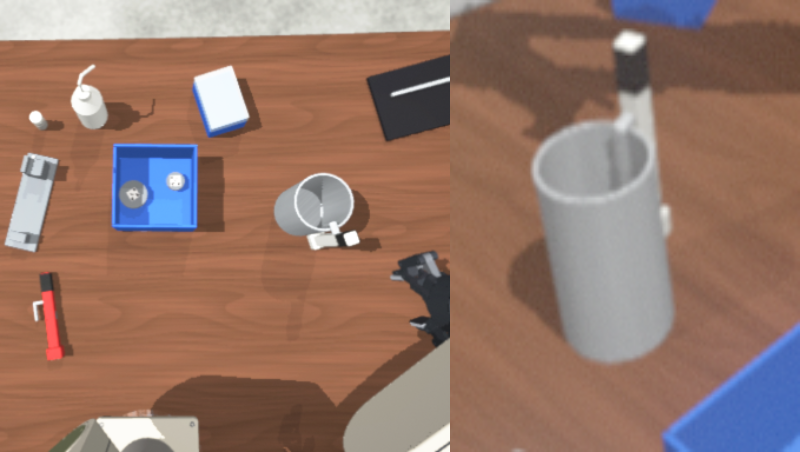

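The wand hangs on the rim again, released (tail at top crop (348,239), hook over the rim). The pots are within 0.4 mm of where they started, and nothing else moved. Handing in.

```bash
python3 -c "
from bench import job
print(job.hand_in())"
```

```text
the job is handed in; nothing more can be done
None
```

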